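# Clear the panel and lay out the border tiles

## Robot

A 6-joint arm with a two-finger parallel gripper is mounted at the origin on the work surface. World frame = base frame: x ahead of the robot, y to its left, z up, the work surface at z = 0. Lengths are in mm, angles in rad, forces in N, time in s.
With the tool pointing down it reaches from about 275 to 750 mm from the base axis. Payload 10.2 kg.
Tool frame: the origin (TCP) lies midway between the tips of the shut fingers; the grasp point (between the pads) lies 19 mm behind it; z points along the fingers, y is the line along which they close (so a half turn about z gives the same grasp; the last joint's range is limited). The gripper opens to 88 mm and grips with 3 to 60 N. Pads are 18 mm wide; open, the fingers measure 123 mm over their backs; the gripper's body (75 mm by 187 mm) begins 45 mm behind the grasp point.
Start: joints at [-1.385, 0.313, 1.498, -0, 1.331, -0.223], TCP at [208.68, -481.751, 238.72] pointing down, gripper open.
Joint ranges: [-2.94, 2.94], [-0.97, 2.17], [0.19, 2.56], [-1.23, 4.37], [0.02, 3.11], [-2.88, 2.88]. Speed limits (rad/s): [2.39, 2.39, 3.01, 3.14, 3.14, 3.14].

## Interface

Orientations are given as a rotation vector (axis times angle).
In Python, from workcell import env gives the robot as it stands.
- The arm moves only by the tool shift_gripper, called after "Call:" by a JSON object that holds its "op" and its "data", one argument or row to a line. Schema: {"type":"object","properties":{"moves":{"type":"string"},"aperture":{"type":"number"},"force":{"type":"number"},"only":{"type":"string"},"quiet":{"type":"boolean"},"lines":{"type":"string"}},"required":["moves"],"additionalProperties":false}. moves is a string of 1 to 10 rows, one to a line, with the numbers parted by commas; each row has 6 numbers: dx, dy, dz in shares of 400 mm (1.0 is 400 mm), then a rotation vector rx, ry, rz in fractions of the full range, 1 being 4 rad; each row shifts and turns the commanded pose from where the row before left it, along the tool's axes as they then stand; what a row does not reach is not made up. A row lasts 1/12 s, in which the tool goes at most 41.7 mm and 0.125 rad, less where a joint would pass 70% of its speed; a pose out of reach is approached as far as the arm can. aperture is the finger opening in mm, set as the call begins (left out keeps the last). The fingers move at their own pace and stop on an object; force is the grip in N (left out, the last holds). Time passes only in rows, so rows that do not move let the fingers close. The tool returns the time, the measured TCP pose, the force, the opening and the grip force at its end. only (a regular expression) keeps the lines of the reply that match it, lines (a string "A,B") keeps lines A to B, and quiet returns only ok. Input that does not fit is refused with a message, and nothing moves.
- env.get_obs(): the state, without advancing time (a new reading comes with each control period).
- env.grab_frame(name): name is "scene" or "top" or "wrist"; returns a dict with "img" (400x640x3 uint8, blue, green, red), "mtx" (3x3 intrinsics, pixels), "k1" (the pictures are not rectified: a ray, as slopes to the right and down, at radius r is drawn at 1 + k1 r^2 times it, then the intrinsics apply), "rvec" (rotation vector, rad) and "tvec" (3), from world to camera coordinates, as OpenCV has them. Camera axes: x right, y down, z forward; pixel columns grow to the right and rows downward; lengths in mm; the calibration is good to about 2 mm. A picture is of the moment at which its call begins. There is no depth.
- env.close_job(): hands the job in; it is judged then, once.
The state is a dict: "t": time; "joint_positions": joint angles; "joint_velocities": joint speeds; "joint_efforts": joint torques, N m; "tcp_pos": TCP position; "eef_rot": TCP orientation; "ft_force": force on the tool from outside, world axes, zero at the start; "wrist_torque": the same for the moment, N m; "width": finger opening in mm; "gripper_force": force on a finger pad.
Only numpy, scipy, OpenCV 4.12 (cv2) and the standard library are available. Lean on these libraries where they do the work, as an engineer would, in place of code of your own. Each camera call takes 0.05 s, during which the arm holds its last target. There are 200 camera calls.

## Task

First wipe all the loose plaster chips off the grey panel into the blue trough beside it with the scraper block, never touching a chip with the fingers, and stand the scraper back on its rubber mat. Then slide each border tile along its lane until it overhangs the carrier's edge nearest the panel, pinch it there and lay it flat, face up and wholly on the cleaned panel, the tiles side by side with their length pointing towards the trough and none on top of another. Do not let a tile fall to the bench, and leave the bottle, mug and plant alone.

Things in the scene. Friction and masses are not known exactly. Their poses are not given: they have to be found in the camera images.
- carrier: Fixed plywood tile carrier at the robot's left: box 192 (x) x 240 (y) mm, flat top 70 mm above the bench. Origin: centre of its underside, z up. On top, four battens 9 mm high make three lanes 48 mm wide along its y, centred at its x = -60, 0, +60 mm, open at both ends. Yaw up to 0.12 rad either way.
- carrier_edge (a point): Middle of the carrier's top edge at its -y end (120 mm from its middle, 70 mm above the bench), the end nearest the panel, over which tiles can be slid out to overhang; free space below, down to the bench.
- panel: Fixed dark grey cement panel at the robot's right, 220 (x) x 190 (y) mm, flat top 30 mm above the bench. Origin: centre of the grey panel's underside (trough not counted), on the bench, z up. Yaw up to 0.12 rad either way. A low blue trough is fixed along its -y side.
- trough (a point): Middle of the blue dust trough's floor, 4 mm above the bench, at y = -155 mm in the panel's frame. The trough spans y = -95 (the panel's edge) to -215 mm and x = -135 to +135 mm, with 22 mm high walls on the three outer sides; wiped chips drop 26 mm from the panel's top into it.
- mat: Fixed black rubber mat 80 (x) x 170 (y) x 3 mm, the scraper's place. Origin: centre of its underside, on the bench.
- scraper: Loose scraper block, about 0.25 kg, standing on its base. Orange base 130 (own x) x 46 (own y) x 18 mm; on it a black upright grip bar 90 (own x) x 20 (own y) mm, from 18 to 50 mm above the underside. Origin: centre of the base's underside, z up. At the start its length lies roughly along the mat's length.
- tile1: White ceramic border tile with three blue ring medallions on its face, 45 (own x) x 150 (own y) x 9 mm, about 0.135 kg. Origin: centre of its underside; z up through the decorated face. At the start it lies face up in one of the carrier's lanes, its top flush with the battens (only 1.5 mm play at each side), its front end 5 to 40 mm inside the carrier's -y edge. May be absent.
- tile2: White ceramic border tile with three blue ring medallions on its face, 45 (own x) x 150 (own y) x 9 mm, about 0.135 kg. Origin: centre of its underside; z up through the decorated face. At the start it lies face up in one of the carrier's lanes, its top flush with the battens (only 1.5 mm play at each side), its front end 5 to 40 mm inside the carrier's -y edge. May be absent.
- tile3: White ceramic border tile with three blue ring medallions on its face, 45 (own x) x 150 (own y) x 9 mm, about 0.135 kg. Origin: centre of its underside; z up through the decorated face. At the start it lies face up in one of the carrier's lanes, its top flush with the battens (only 1.5 mm play at each side), its front end 5 to 40 mm inside the carrier's -y edge. May be absent.
- chip1: White plaster chip, about 32 x 30 x 8 mm, 14 g, lying loose on the grey panel at the start. Origin: centre of its underside. May be absent.
- chip2: White plaster chip, about 32 x 30 x 8 mm, 14 g, lying loose on the grey panel at the start. Origin: centre of its underside. May be absent.
- chip3: White plaster chip, about 32 x 30 x 8 mm, 14 g, lying loose on the grey panel at the start. Origin: centre of its underside. May be absent.
- chip4: White plaster chip, about 32 x 30 x 8 mm, 14 g, lying loose on the grey panel at the start. Origin: centre of its underside. May be absent.
- soap: Bystander: green soap bottle, 60 mm across, 150 mm high, standing beyond the panel. Origin: centre of its underside.
- mug: Bystander: blue ceramic mug, 76 mm across, 90 mm high. Origin: centre of its underside.
- plant: Bystander: potted grass in a dark pot 84 mm across, 130 mm high in all, standing beyond the carrier. Origin: centre of its underside.

How it is judged (in metres and radians):
On the way, in this order (a step that is already met when the one before it is completed fails the run):
1. every chip lies in the trough while no tile is on the panel yet (x of chip1 in the frame of panel between -0.135 and 0.135 m and y of chip1 in the frame of panel between -0.215 and -0.09 m and z of each of chip1, chip2, chip3, chip4 in the frame of panel below 0.027 m and x of chip2 in the frame of panel between -0.135 and 0.135 m and y of chip2 in the frame of panel between -0.215 and -0.09 m and x of chip3 in the frame of panel between -0.135 and 0.135 m and y of chip3 in the frame of panel between -0.215 and -0.09 m and x of chip4 in the frame of panel between -0.135 and 0.135 m and y of chip4 in the frame of panel between -0.215 and -0.09 m and horizontal distance between each of tile1, tile2, tile3 and panel above 0.13 m), for 0.2 s.
2. the scraper is back on its mat, let go of, while no tile is on the panel yet (horizontal distance between scraper and mat below 0.06 m and height (world z) of scraper below 0.012 m and angle between scraper's own z axis and vertical below 0.15 rad and contact force between the fingers and scraper below 0.1 N and horizontal distance between each of tile1, tile2, tile3 and panel above 0.13 m), for 0.2 s.
At the end, for the whole second after the job is handed in: Every chip lies in the trough (below the panel's top). Every tile lies face up on the panel at rest: its whole outline on the panel within about 6 mm, its length within 0.2 rad of the panel's y, none on another. The scraper stands on its base on the mat, within 60 mm of the mat's centre (x of chip1 in the frame of panel between -0.135 and 0.135 m and y of chip1 in the frame of panel between -0.215 and -0.09 m and z of each of chip1, chip2, chip3, chip4 in the frame of panel below 0.027 m and x of chip2 in the frame of panel between -0.135 and 0.135 m and y of chip2 in the frame of panel between -0.215 and -0.09 m and x of chip3 in the frame of panel between -0.135 and 0.135 m and y of chip3 in the frame of panel between -0.215 and -0.09 m and x of chip4 in the frame of panel between -0.135 and 0.135 m and y of chip4 in the frame of panel between -0.215 and -0.09 m and x of tile1 in the frame of panel between -0.093 and 0.093 m and y of tile1 in the frame of panel between -0.026 and 0.026 m and z of tile1 in the frame of panel between 0.026 and 0.034 m and angle between each of tile1, tile2, tile3's own z axis and vertical below 0.1 rad and angle between the y axis of each of tile1, tile2, tile3 and the y axis of panel, either way round below 0.2 rad and linear speed of each of tile1, tile2, tile3, scraper below 0.02 m/s and contact force between the fingers and tile1 below 0.1 N and x of tile2 in the frame of panel between -0.093 and 0.093 m and y of tile2 in the frame of panel between -0.026 and 0.026 m and z of tile2 in the frame of panel between 0.026 and 0.034 m and contact force between the fingers and tile2 below 0.1 N and x of tile3 in the frame of panel between -0.093 and 0.093 m and y of tile3 in the frame of panel between -0.026 and 0.026 m and z of tile3 in the frame of panel between 0.026 and 0.034 m and contact force between the fingers and tile3 below 0.1 N and horizontal distance between scraper and mat below 0.06 m and angle between scraper's own z axis and vertical below 0.15 rad and height (world z) of scraper below 0.012 m); the robot touches nothing.
It fails at once if a tile falls to the bench (height (world z) of any of tile1, tile2, tile3 below 0.018 m).
It fails at once if the fingers touch a chip (contact force between the fingers and chip1 above 0.5 N or contact force between the fingers and chip2 above 0.5 N or contact force between the fingers and chip3 above 0.5 N or contact force between the fingers and chip4 above 0.5 N).
It fails at once if the bottle, mug or plant is moved more than 25 mm or tipped (distance of any of soap, mug, plant from where it was at the start of the episode above 0.025 m or angle between any of soap, mug, plant's own z axis and vertical above 0.4 rad).
Of tile1, tile2, tile3 only 2 to 3 are there at a start; the rules pass over those that are not, and their reading is None.
Of chip1, chip2, chip3, chip4 only 3 to 4 are there at a start; the rules pass over those that are not, and their reading is None.
At some moment in a run one of scraper may be knocked a few centimetres aside while the robot is not near it.
It also fails if it takes over 210 s, if anything falls off the work surface, if the arm or the gripper's body presses on something with over 40 N, if the wrist force passes 120 N, or if a joint passes its speed limit or range.

## Working session

There is one attempt and no reset: what is moved stays moved. The work goes in short steps, Python scripts to look and compute and a tool call to move; the robot and the scene stay as the last step left them, time stands still between calls to the robot, and variables do not carry over. Pictures are saved under pics/ and viewed, at most 14 in all, crops included, and the job is handed in when it is done.

```bash
ls; mkdir -p pics; cat > h.py <<'E'
from workcell import env
import numpy as np, cv2
from scipy.spatial.transform import Rotation as R
def grab(name,fn=None):
    f=env.grab_frame(name)
    if fn: cv2.imwrite('pics/'+fn,f['img'])
    return f
def ray(f,px):
    K=np.array(f['mtx'],float);k1=f['k1']
    u=np.atleast_2d(np.array(px,float))
    d=(u-[K[0,2],K[1,2]])/[K[0,0],K[1,1]]
    x=d.copy()
    for _ in range(30): x=d/(1+k1*(x**2).sum(1,keepdims=True))
    Rm=R.from_rotvec(np.ravel(f['rvec'])).as_matrix();t=np.ravel(f['tvec'])
    return -Rm.T@t,np.c_[x,np.ones(len(x))]@Rm
def onz(f,px,z):
    c,d=ray(f,px); return c+d*((z-c[2])/d[:,2])[:,None]
def proj(f,P):
    K=np.array(f['mtx'],float)
    q=R.from_rotvec(np.ravel(f['rvec'])).apply(np.atleast_2d(P))+np.ravel(f['tvec'])
    s=q[:,:2]/q[:,2:]; s=s*(1+f['k1']*(s**2).sum(1,keepdims=True))
    return s*[K[0,0],K[1,1]]+[K[0,2],K[1,2]]
def state():
    o=env.get_obs(); M=R.from_rotvec(o['eef_rot']).as_matrix()
    print('t',round(o['t'],2),'tcp',np.round(o['tcp_pos'],1),'x',np.round(M[:,0],3),'y',np.round(M[:,1],3),'z',np.round(M[:,2],3),'w',o['width'],'F',np.round(o['ft_force'],1)); return o,M
def togo(P,yaw=None):
    "tool-axis offset to world point; rz to bring tool y axis to angle yaw"
    o,M=state(); print('d tool',np.round(M.T@(np.array(P)-o['tcp_pos']),1))
    if yaw is not None:
        a=np.arctan2(M[1,1],M[0,1]); d=(yaw-a+np.pi/2)%np.pi-np.pi/2; print('rz',round(-d,3))
E
python3 - <<'E'
from h import *
state()
for n in ('top','scene','wrist'):
    f=grab(n,n+'0.png'); c,_=ray(f,[320,200]); print(n,np.round(c),np.round(proj(f,[[300,0,0],[400,0,0],[300,100,0]])))
E
```

```text
pics
workcell.py
t 0.0 tcp [ 208.6 -481.5  238.2] x [0.918 0.397 0.   ] y [ 0.397 -0.918 -0.001] z [-0.     0.001 -1.   ] w 88.07455630548404 F [-0.5  1.1  0.7]
top [ 407.   39. 1051.] [[327. 318.]
 [329. 279.]
 [288. 317.]]
scene [1061.  126.  818.] [[324. 135.]
 [318. 162.]
 [360. 139.]]
wrist [ 272. -455.  384.] [[ -11.  -46.]
 [  13. -129.]
 [ -65.  -63.]]
```

View pics/top0.png

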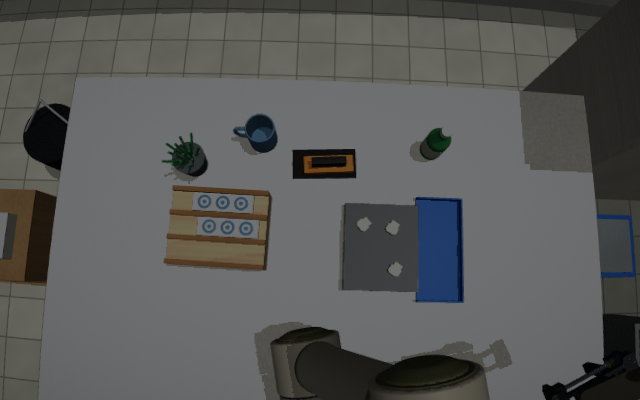

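View pics/scene0.png

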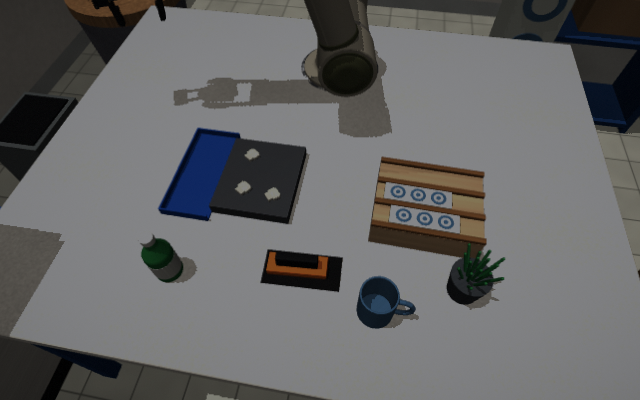

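Top view: two tiles (≈222,203 and ≈228,227) in the far and middle lanes, three chips (364,224), (392,228), (395,270) on the panel (≈380,247), trough to its right, scraper on its mat (≈325,163), mug (260,133), bottle (435,145), plant (190,158).

```bash
cat > meas.py <<'E'
from h import *
def rect(f,m,z,name,minA=30,n=1):
    m=cv2.morphologyEx(m.astype(np.uint8),cv2.MORPH_OPEN,np.ones((2,2),np.uint8))
    cs=sorted(cv2.findContours(m,0,2)[0],key=cv2.contourArea)[::-1][:n]
    out=[]
    for c in cs:
        if cv2.contourArea(c)<minA: continue
        P=onz(f,c[:,0,:],z)[:,:2].astype(np.float32)
        (cx,cy),(w,h),a=cv2.minAreaRect(P)
        if w<h: w,h,a=h,w,a+90
        a=np.deg2rad((a+90)%180-90)
        print(name,'c',round(cx,1),round(cy,1),'LxW',round(w,1),round(h,1),'ang of L',round(a,3)); out.append((cx,cy,w,h,a))
    return out
E
python3 - <<'E'
from meas import *
for n in ('top','scene'):
    f=grab(n); im=f['img'].astype(int); b,g,r=im[...,0],im[...,1],im[...,2]
    print(n)
    hsv=cv2.cvtColor(f['img'],cv2.COLOR_BGR2HSV)
    blue=(b>90)&(r<50)&(g<80)
    rect(f,blue,22,'trough+mug',n=2)
    rect(f,(hsv[...,0]<16)&(hsv[...,1]>200)&(r>120),18,'orange',n=2)
    X,Y=np.meshgrid(np.arange(640),np.arange(400))
    gray=(im.max(2)<95)&(im.max(2)-im.min(2)<18)
    if n=='top': roi=(X>335)&(X<425)&(Y>195)&(Y<300); mroi=(X>285)&(X<362)&(Y>140)&(Y<185);
    else: roi=(X>205)&(X<315)&(Y>130)&(Y<225); mroi=(X>255)&(X<348)&(Y>240)&(Y<295)
    rect(f,cv2.morphologyEx((gray&roi).astype(np.uint8),cv2.MORPH_CLOSE,np.ones((15,15))),30,'panel')
    rect(f,(im.max(2)<70)&mroi|(hsv[...,1]>200)&mroi,3,'mat')
    rect(f,(im.min(2)>100)&roi,38,'chips',n=4,minA=15)
    wood=(r>b+25)&(hsv[...,0]<25)&(hsv[...,1]<215)
    print('panel px',im[285,380],'table',im[330,250],'wood',im[250,210],im[265,200] )
E
```

```text
top
trough+mug c 477.0 -278.0 LxW 259.4 108.1 ang of L -0.006
panel c 490.1 -126.3 LxW 238.2 197.9 ang of L 0.001
mat c 700.7 18.5 LxW 169.0 80.4 ang of L -1.535
chips c 480.7 -119.5 LxW 259.7 203.6 ang of L 0.023
chips c 426.5 -166.5 LxW 27.9 27.6 ang of L -0.563
chips c 530.8 -160.5 LxW 28.3 26.3 ang of L -0.516
chips c 537.5 -86.4 LxW 27.7 25.7 ang of L -0.909
panel px [64 63 62] table [111 110 108] wood [ 75  99 110] [39 58 78]
scene
trough+mug c 498.5 -270.7 LxW 244.8 104.2 ang of L 0.001
trough+mug c 763.7 195.2 LxW 36.4 31.6 ang of L -1.496
orange c 702.8 22.3 LxW 103.1 41.5 ang of L -1.503
orange c 707.4 -43.0 LxW 40.4 17.6 ang of L 0.169
panel c 499.9 -119.9 LxW 241.8 202.5 ang of L -0.005
mat c 708.8 21.7 LxW 170.3 79.8 ang of L -1.522
chips c 486.8 -92.2 LxW 288.5 199.5 ang of L 0.179
chips c 623.1 -127.2 LxW 173.1 29.3 ang of L -1.402
chips c 544.2 -82.3 LxW 29.7 25.6 ang of L -0.841
chips c 538.0 -156.5 LxW 30.1 27.4 ang of L -0.663
panel px [32 23 13] table [133 130 130] wood [135 133 132] [135 133 132]
```

Units first: shifts go in shares of 400 mm and turns go in shares of 4 rad. So -40 mm / 400 = -0.1, -36 mm / 400 = -0.09, 0.102 rad / 4 = 0.0255.

Call:
{"op": "shift_gripper", "data": {
  "moves": "0,0,-0.1,0,0,0.0255\n0,0,-0.1,0,0,0.0255\n0,0,-0.1,0,0,0.0255\n0,0,-0.1,0,0,0.0255\n0.0575,-0.09,0,0,0,0\n0.0575,-0.09,0,0,0,0\n0.0575,-0.09,0,0,0,0\n0.0575,-0.09,0,0,0,0\n0.0575,-0.09,0,0,0,0\n0.0575,-0.09,0,0,0,0"
}}

```text
t: 1.08
tcp_pos: [343.6, -269.1, 398.8]
eef_rot: [3.141, 0.0, 0.0]
ft_force: [1.3, -1.0, -0.5]
width: 88.3
gripper_force: 0.0
```

Call:
{"op": "shift_gripper", "data": {
  "moves": "0.0575,-0.09,0,0,0,0\n0.0575,-0.09,0,0,0,0\n0.0575,-0.09,0,0,0,0\n0,0,0,0,0,0"
}}

```text
t: 1.42
tcp_pos: [412.6, -160.2, 399.0]
eef_rot: [-3.14, -0.013, -0.002]
ft_force: [0.5, 0.1, -0.3]
width: 88.2
gripper_force: 0.0
```

```bash
python3 - <<'E'
from h import *
state(); f=grab('wrist','w1.png'); print(f['mtx'],f['k1'])
E
```

```text
t 1.42 tcp [ 412.6 -160.2  399. ] x [1.    0.008 0.001] y [ 0.008 -1.    -0.001] z [ 0.001  0.001 -1.   ] w 88.21388475909457 F [ 0.5  0.1 -0.3]
[[300.64786103   0.         323.54846004]
 [  0.         300.64786103 204.91474344]
 [  0.           0.           1.        ]] -0.05328839031586671
```

View pics/w1.png

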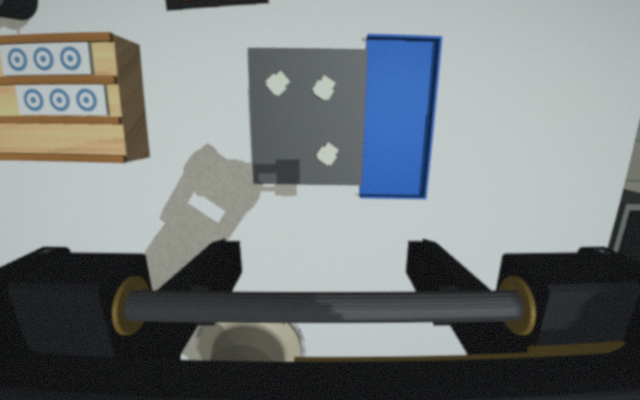

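Wrist view shows the panel with corners ≈(248,49),(367,50),(361,186),(253,184), trough to the right, tile front ends near (91,58) and (106,100), carrier battens' ends (112,37)…(124,157).

```bash
python3 - <<'E'
from meas import *
f=grab('wrist')
g=cv2.cvtColor(f['img'],cv2.COLOR_BGR2GRAY)
def sub(p): return cv2.cornerSubPix(g,np.array(p,np.float32).reshape(-1,1,2),(4,4),(-1,-1),(3,50,.01)).reshape(-1,2)
p=sub([[248,49],[367,50],[361,186],[253,184]]); print(np.round(p,1))
P=onz(f,p,30)[:,:2]; print('panel',np.round(P,1),'mean',P.mean(0),'edges',[round(np.linalg.norm(P[i]-P[i-1]),1) for i in range(4)])
print('yaw edges',[round(np.arctan2(*(P[j]-P[i])[::-1]),3) for i,j in ((3,0),(2,1))],[round(np.arctan2(*(P[j]-P[i])[::-1])-np.pi/2,3) for i,j in ((1,0),(2,3))])
im=f['img'].astype(int)
blue=(im[...,0]>110)&(im[...,2]<70)
rect(f,blue,22,'trough')
X,Y=np.meshgrid(np.arange(640),np.arange(400))
rect(f,(im.min(2)>130)&(X>252)&(X<360)&(Y>55)&(Y<180),36,'chip',n=4)
# battens by hue
hsv=cv2.cvtColor(f['img'],cv2.COLOR_BGR2HSV); print(hsv[37,60],hsv[79,60],hsv[140,60],im[60,90],im[60,100])
p=sub([[112,36],[122,158],[91,43],[93,73],[105,86],[107,115]]);print(np.round(p,1));print(np.round(onz(f,p,79),1))
E
```

```text
[[245.3  46.5]
 [367.   50. ]
 [357.1 184.6]
 [251.  182.2]]
panel [[ 593.1  -38.8]
 [ 589.1 -230.5]
 [ 372.3 -222.6]
 [ 375.2  -37.2]] mean [ 482.41626726 -132.28850703] edges [np.float64(218.0), np.float64(191.7), np.float64(216.9), np.float64(185.4)]
yaw edges [np.float64(-0.008), np.float64(-0.036)] [np.float64(-0.021), np.float64(-0.016)]
trough c 478.3 -283.0 LxW 259.7 108.1 ang of L -0.003
chip c 531.9 -161.8 LxW 33.4 31.6 ang of L -0.552
chip c 538.2 -87.4 LxW 33.4 31.4 ang of L -0.878
chip c 426.2 -168.7 LxW 33.9 31.7 ang of L -0.587
[ 15 143 123] [ 15 145 127] [ 21  87 185] [ 99 125 134] [121 164 184]
[[112.   36. ]
 [121.9 161.8]
 [ 91.   43. ]
 [ 89.1  71.1]
 [101.4  84.6]
 [105.2 115. ]]
[[600.4 144.6  79. ]
 [417.1 156.6  79. ]
 [592.1 178.5  79. ]
 [553.2 187.7  79. ]
 [533.5 171.1  79. ]
 [489.1 172.2  79. ]]
```

To row units: 32.5 mm / 400 = 0.0813, -14.3 mm / 400 = -0.0358, -0.121 rad / 4 = -0.0303.

Call:
{"op": "shift_gripper", "data": {
  "moves": "0.0813,-0.0358,0.05,0,0,0\n0.0813,-0.0358,0.05,0,0,0\n0.0813,-0.0358,0.05,0,0,0\n0.0813,-0.0358,0.05,0,0,0\n0.0813,-0.0358,0.05,0,0,0\n0.0813,-0.0358,0.05,0,0,0\n0.0813,-0.0358,0.05,0,0,0\n0,0,0,0,0,-0.0303\n0,0,0,0,0,-0.0303\n0,0,0,0,0,-0.0303"
}}

```text
t: 2.35
tcp_pos: [637.7, -67.2, 257.3]
eef_rot: [-3.088, -0.575, 0.003]
ft_force: [-0.0, 0.7, 0.9]
width: 88.3
gripper_force: 0.0
```

Call:
{"op": "shift_gripper", "data": {
  "moves": "0,0,0,0,0,-0.0303\n0,0,0,0,0,-0.0303\n0,0,0,0,0,-0.0303\n0,0,0,0,0,-0.0303\n0,0,0,0,0,-0.0303\n0,0,0,0,0,-0.0303\n0,0,0,0,0,-0.0303\n0,0,0,0,0,-0.0303\n0,0,0,0,0,-0.0303\n0,0,0,0,0,-0.0303"
}}

```text
t: 3.18
tcp_pos: [637.4, -67.6, 258.4]
eef_rot: [-2.214, -2.228, 0.001]
ft_force: [-0.3, 0.2, 0.7]
width: 88.2
gripper_force: 0.0
```

Call:
{"op": "shift_gripper", "data": {
  "moves": "0,0,0,0,0,0\n0,0,0,0,0,0"
}}

```text
t: 3.35
tcp_pos: [637.5, -66.9, 258.5]
eef_rot: [-2.224, -2.218, 0.001]
ft_force: [0.3, -0.1, -0.3]
width: 87.7
gripper_force: 0.0
```

```bash
python3 - <<'E'
from meas import *
state(); f=grab('wrist','w2.png'); im=f['img'].astype(int); hsv=cv2.cvtColor(f['img'],cv2.COLOR_BGR2HSV)
o=(hsv[...,0]<18)&(hsv[...,1]>180)&(im[...,2]>110)
rect(f,cv2.morphologyEx(o.astype(np.uint8),cv2.MORPH_CLOSE,np.ones((31,31))),18,'orange(18)',n=2)
E
```

```text
t 3.35 tcp [637.5 -66.9 258.5] x [ 0.003  1.    -0.   ] y [ 1.    -0.003 -0.   ] z [-0. -0. -1.] w 87.67661791986392 F [ 0.3 -0.1 -0.3]
orange(18) c 700.9 6.7 LxW 131.1 46.7 ang of L -1.507
```

View pics/w2.png

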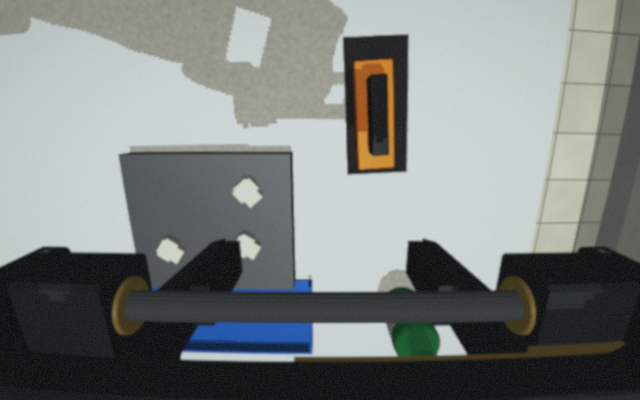

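Scraper measured at (700.9, 6.7), 131×47 mm as it should be, standing along the mat.

To row units: 40 mm / 400 = 0.1, 30 mm / 400 = 0.075, -0.06 rad / 4 = -0.015.

Call:
{"op": "shift_gripper", "data": {
  "moves": "0.0613,0.0525,0.0375,0,0,-0.015\n0.065,0.0485,0.075,0,0,0\n0.065,0.0485,0.075,0,0,0\n0,0,0.1,0,0,0\n0,0,0.1,0,0,0\n0,0,0.075,0,0,0\n0,0,0,0,0,0\n0,0,0,0,0,0",
  "aperture": 60
}}

```text
t: 4.07
tcp_pos: [691.8, 10.0, 76.8]
eef_rot: [-2.152, -2.286, 0.002]
ft_force: [0.7, 0.2, 1.7]
width: 60.2
gripper_force: 0.0
```

```bash
python3 - <<'E'
from meas import *
togo([700.9,6.7,27],0.064)
f=grab('wrist')
f=grab('top'); im=f['img'].astype(int)
E
```

```text
t 4.07 tcp [691.8  10.   76.8] x [-0.06   0.998  0.   ] y [ 0.998  0.06  -0.002] z [-0.002  0.    -1.   ] w 60.23600625619232 F [0.7 0.2 1.7]
d tool [-3.9  9.  49.8]
rz -0.004
```

To row units: 17 mm / 400 = 0.0425, 16 mm / 400 = 0.04.

Call:
{"op": "shift_gripper", "data": {
  "moves": "-0.01,0.0225,0,0,0,0\n0,0,0.0425,0,0,0\n0,0,0.0425,0,0,0\n0,0,0.04,0,0,0\n0,0,0,0,0,0",
  "aperture": 60
}}

```text
t: 4.58
tcp_pos: [701.0, 6.9, 26.6]
eef_rot: [-2.151, -2.289, 0.001]
ft_force: [-1.1, 0.7, -0.6]
width: 60.6
gripper_force: 0.0
```

Call:
{"op": "shift_gripper", "data": {
  "moves": "0,0,0,0,0,0\n0,0,0,0,0,0\n0,0,0,0,0,0\n0,0,0,0,0,0\n0,0,0,0,0,0\n0,0,0,0,0,0",
  "aperture": 0,
  "force": 45
}}

```text
t: 5.08
tcp_pos: [701.5, 7.1, 27.7]
eef_rot: [2.15, 2.29, 0.001]
ft_force: [-0.5, -0.1, -0.4]
width: 21.9
gripper_force: 0.0
```

```bash
python3 -c "
from h import *
togo([700.9,6.7,27],.064)"
```

```text
t 5.08 tcp [701.5   7.1  27.7] x [-0.063  0.998 -0.   ] y [0.998 0.063 0.001] z [ 0.001 -0.    -1.   ] w 21.896638696468067 F [-0.5 -0.1 -0.4]
d tool [-0.3 -0.6  0.7]
rz -0.001
```

To row units: -40 mm / 400 = -0.1, -30 mm / 400 = -0.075, 0.118 rad / 4 = 0.0295.

Call:
{"op": "shift_gripper", "data": {
  "moves": "0,0,0,0,0,0\n0,0,0,0,0,0\n0,0,-0.05,0,0,0\n0,0,-0.075,0,0,0\n0,0,-0.1,0,0,0\n0,0,-0.025,0,0,0.0295\n0,0,0,0,0,0.0295\n0,0,0,0,0,0.0295\n0,0,0,0,0,0.0295\n0,0,0,0,0,0.0295"
}}

```text
t: 5.92
tcp_pos: [701.0, 7.1, 126.3]
eef_rot: [-2.727, -1.558, 0.002]
ft_force: [1.2, 0.0, -1.8]
width: 19.6
gripper_force: 45.0
```

Call:
{"op": "shift_gripper", "data": {
  "moves": "0,0,0,0,0,0.0295\n0,0,0,0,0,0.0295\n0,0,0,0,0,0.0295\n0,0,0,0,0,0.0295\n0,0,0,0,0,0.0295\n0,0,0,0,0,0.0295\n0,0,0,0,0,0.0295\n0,0,0,0,0,0.0295\n0,0,0,0,0,0.0288\n0,0,0,0,0,0"
}}

```text
t: 6.75
tcp_pos: [701.0, 7.1, 126.3]
eef_rot: [-3.141, 0.03, 0.002]
ft_force: [0.7, 0.4, -3.3]
width: 19.7
gripper_force: 45.0
```

```bash
python3 -c "
from h import *
togo([535,-32,110],-1.586)"
```

```text
t 6.75 tcp [701.    7.1 126.3] x [ 1.    -0.019 -0.001] y [-0.019 -1.    -0.   ] z [-0.001  0.    -1.   ] w 19.733795804853806 F [ 0.7  0.4 -3.3]
d tool [-165.2   42.3   16.5]
rz -0.004
```

To row units: -33 mm / 400 = -0.0825, 25 mm / 400 = 0.0625.

Call:
{"op": "shift_gripper", "data": {
  "moves": "-0.0825,0.021,0,0,0,0\n-0.0825,0.021,0,0,0,0\n-0.0825,0.021,0,0,0,0\n-0.0825,0.021,0,0,0,0\n-0.0825,0.021,0,0,0,0\n0,0,0.0625,0,0,0\n0,0,0.0625,0,0,0\n0,0,0.0425,0,0,0\n0,0,0,0,0,0\n0,0,0,0,0,0"
}}

```text
t: 7.58
tcp_pos: [535.5, -32.4, 60.0]
eef_rot: [-3.141, 0.02, 0.002]
ft_force: [0.2, -0.3, -2.7]
width: 19.8
gripper_force: 45.0
```

```bash
python3 - <<'E'
from h import *
togo([535,-225,55.5]); grab('scene','s1.png')
E
```

```text
t 7.58 tcp [535.5 -32.4  60. ] x [ 1.    -0.013 -0.001] y [-0.013 -1.    -0.   ] z [-0.001  0.    -1.   ] w 19.785287304984518 F [ 0.2 -0.3 -2.7]
d tool [  2.  192.6   4.4]
```

View pics/s1.png

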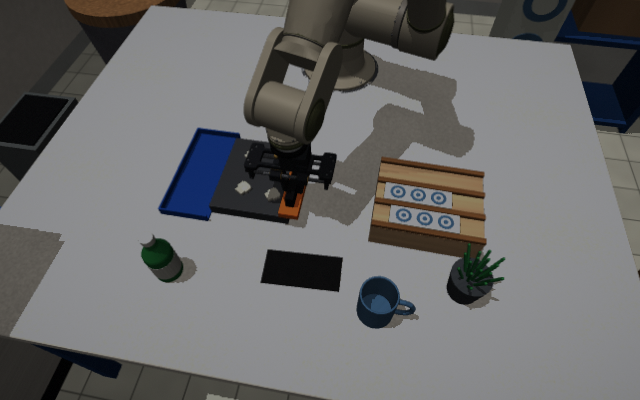

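Scraper is held over the panel's edge behind chip at (272,194); chips intact, all clear. Lower and wipe.

To row units: 4.5 mm / 400 = 0.0113.

Call:
{"op": "shift_gripper", "data": {
  "moves": "0,0,0.0113,0,0,0\n0,0,0,0,0,0\n0,0,0,0,0,0"
}}

```text
t: 7.88
tcp_pos: [535.9, -32.4, 56.1]
eef_rot: [3.141, -0.023, 0.001]
ft_force: [0.0, -1.1, -3.2]
width: 19.4
gripper_force: 45.0
```

Call:
{"op": "shift_gripper", "data": {
  "moves": "0,0.04,0,0,0,0\n0,0.04,0,0,0,0\n0,0.04,0,0,0,0\n0,0.04,0,0,0,0\n0,0.04,0,0,0,0\n0,0.04,0,0,0,0\n0,0.04,0,0,0,0\n0,0.04,0,0,0,0"
}}

```text
t: 8.55
tcp_pos: [533.9, -161.2, 56.1]
eef_rot: [3.141, -0.023, 0.001]
ft_force: [-0.4, 0.6, -2.7]
width: 19.6
gripper_force: 45.0
```

Call:
{"op": "shift_gripper", "data": {
  "moves": "0,0.035,0,0,0,0\n0,0.035,0,0,0,0\n0,0.035,0,0,0,0\n0,0.035,0,0,0,0\n0,0.03,0,0,0,0\n0,0,0,0,0,0\n0,0,0,0,0,0"
}}

```text
t: 9.13
tcp_pos: [532.6, -228.7, 55.5]
eef_rot: [-3.141, 0.025, 0.0]
ft_force: [-0.5, -0.1, -3.7]
width: 19.5
gripper_force: 45.0
```

To row units: -32 mm / 400 = -0.08, -26 mm / 400 = -0.065.

Call:
{"op": "shift_gripper", "data": {
  "moves": "0,0,-0.05,0,0,0\n0,0,-0.0625,0,0,0\n-0.065,-0.08,0,0,0,0\n-0.065,-0.08,0,0,0,0\n-0.065,-0.08,0,0,0,0\n-0.065,-0.08,0,0,0,0\n0,0,0,0,0,0"
}}

```text
t: 9.72
tcp_pos: [425.3, -92.8, 99.6]
eef_rot: [-3.137, 0.018, 0.01]
ft_force: [-0.0, -1.2, -3.0]
width: 19.5
gripper_force: 45.0
```

```bash
python3 - <<'E'
from meas import *
togo([428,-100,56]); f=grab('top','t2.png'); cv2.imwrite('pics/t2c.png',cv2.resize(f['img'][180:320,280:500],None,fx=3,fy=3))
E
```

```text
t 9.72 tcp [425.3 -92.8  99.6] x [ 1.    -0.012 -0.007] y [-0.012 -1.    -0.004] z [-0.007  0.004 -1.   ] w 19.47529612615983 F [-0.  -1.2 -3. ]
d tool [ 3.1  7.4 43.6]
```

View pics/t2c.png

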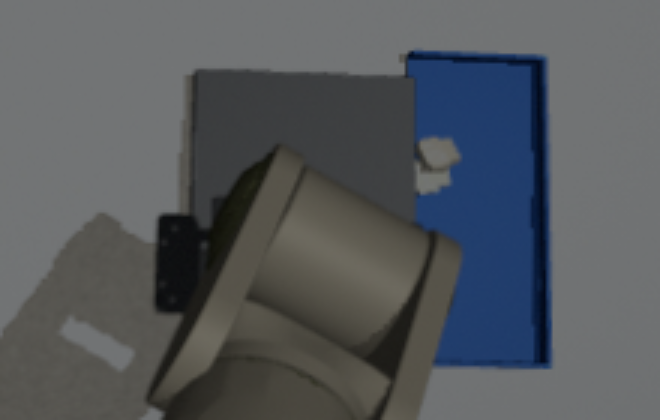

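Two chips lie in the trough near (437,155) and (432,180). Now the third chip.

To row units: 22 mm / 400 = 0.055, 21 mm / 400 = 0.0525.

Call:
{"op": "shift_gripper", "data": {
  "moves": "0.0025,0.0175,0,0,0,0\n0,0,0.055,0,0,0\n0,0,0.0525,0,0,0\n0,0,0,0,0,0\n0,0,0,0,0,0"
}}

```text
t: 10.18
tcp_pos: [432.1, -106.7, 57.6]
eef_rot: [-3.141, 0.025, 0.001]
ft_force: [0.4, -0.5, -3.2]
width: 19.7
gripper_force: 45.0
```

Call:
{"op": "shift_gripper", "data": {
  "moves": "0,0.04,0,0,0,0\n0,0.04,0,0,0,0\n0,0.04,0,0,0,0\n0,0.04,0,0,0,0\n0,0.035,0,0,0,0\n0,0.035,0,0,0,0\n0,0.035,0,0,0,0\n0,0.035,0,0,0,0\n0,0.0175,0,0,0,0\n0,0,0,0,0,0"
}}

```text
t: 11.02
tcp_pos: [429.7, -234.3, 57.8]
eef_rot: [3.141, -0.026, 0.001]
ft_force: [0.1, -0.6, -2.2]
width: 20.0
gripper_force: 45.0
```

Call:
{"op": "shift_gripper", "data": {
  "moves": "0,0,-0.05,0,0,0\n0,0,-0.075,0,0,0\n0,-0.1,-0.0625,0,0,0\n0,-0.1,0,0,0,0\n0,-0.1,0,0,0,0\n0,-0.1,0,0,0,0\n0,-0.1,0,0,0,0\n0,0,0,0,0,0"
}}

```text
t: 11.68
tcp_pos: [431.4, -31.4, 129.6]
eef_rot: [-3.139, 0.014, 0.002]
ft_force: [-0.3, -1.2, -3.5]
width: 19.3
gripper_force: 45.0
```

```bash
python3 - <<'E'
from meas import *
togo([701,7,126]); f=grab('top','t3.png'); cv2.imwrite('pics/t3c.png',cv2.resize(f['img'][130:320,280:500],None,fx=3,fy=3))
E
```

```text
t 11.68 tcp [431.4 -31.4 129.6] x [ 1.    -0.009 -0.002] y [-0.009 -1.    -0.002] z [-0.002  0.002 -1.   ] w 19.32021690233486 F [-0.3 -1.2 -3.5]
d tool [269.3 -40.8   3.3]
```

View pics/t3c.png

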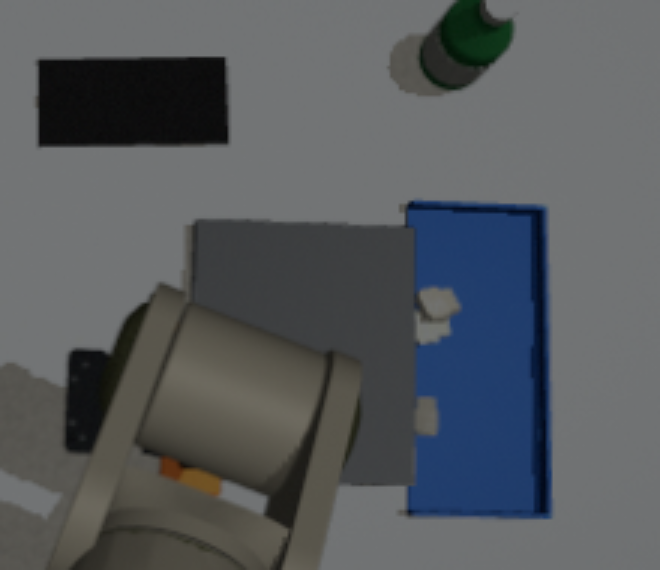

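All three chips are in the trough ((437,305),(432,330),(427,415)), panel clear; mat empty. Return the scraper to about (702,18).

To row units: 38.6 mm / 400 = 0.0965, -7.2 mm / 400 = -0.018, -0.115 rad / 4 = -0.0288.

Call:
{"op": "shift_gripper", "data": {
  "moves": "0.0965,-0.018,0,0,0,0\n0.0965,-0.018,0,0,0,0\n0.0965,-0.018,0,0,0,0\n0.0965,-0.018,0,0,0,0\n0.0965,-0.018,0,0,0,0\n0.0965,-0.018,0,0,0,0\n0.0965,-0.018,0,0,0,0\n0,0,0,0,0,-0.0288\n0,0,0,0,0,-0.0288\n0,0,0,0,0,-0.0288"
}}

```text
t: 12.57
tcp_pos: [703.7, 8.2, 128.1]
eef_rot: [-3.097, -0.524, 0.003]
ft_force: [-0.7, 0.4, -3.8]
width: 19.8
gripper_force: 45.0
```

Call:
{"op": "shift_gripper", "data": {
  "moves": "0,0,0,0,0,-0.0288\n0,0,0,0,0,-0.0288\n0,0,0,0,0,-0.0288\n0,0,0,0,0,-0.0288\n0,0,0,0,0,-0.0288\n0,0,0,0,0,-0.0288\n0,0,0,0,0,-0.0288\n0,0,0,0,0,-0.0288\n0,0,0,0,0,-0.0288\n0,0,0,0,0,-0.0288"
}}

```text
t: 13.4
tcp_pos: [703.3, 8.0, 129.1]
eef_rot: [-2.314, -2.123, 0.001]
ft_force: [0.9, 0.5, -3.0]
width: 19.5
gripper_force: 45.0
```

Call:
{"op": "shift_gripper", "data": {
  "moves": "0,0,0,0,0,-0.0288\n0,0,0,0,0,0"
}}

```text
t: 13.57
tcp_pos: [703.4, 8.1, 129.2]
eef_rot: [-2.19, -2.251, 0.001]
ft_force: [0.3, 0.0, -2.5]
width: 19.5
gripper_force: 45.0
```

```bash
python3 - <<'E'
from meas import *
togo([702,18,28],0.04)
E
```

```text
t 13.57 tcp [703.4   8.1 129.2] x [-0.027  1.     0.   ] y [ 1.     0.027 -0.001] z [-0.001  0.    -1.   ] w 19.46879856020154 F [ 0.3  0.  -2.5]
d tool [ 10.   -1.  101.2]
rz -0.013
```

To row units: 30 mm / 400 = 0.075, 25 mm / 400 = 0.0625.

Call:
{"op": "shift_gripper", "data": {
  "moves": "0.025,-0.0025,0.075,0,0,0\n0,0,0.075,0,0,0\n0,0,0.0625,0,0,0\n0,0,0.03,0,0,0\n0,0,0.01,0,0,0\n0,0,0,0,0,0\n0,0,0,0,0,0"
}}

```text
t: 14.15
tcp_pos: [702.9, 18.4, 29.5]
eef_rot: [2.196, 2.245, 0.001]
ft_force: [-0.8, -0.7, -2.2]
width: 19.9
gripper_force: 45.0
```

Call:
{"op": "shift_gripper", "data": {
  "moves": "0,0,0.0013,0,0,0\n0,0,0,0,0,0\n0,0,0,0,0,0\n0,0,0,0,0,0\n0,0,0,0,0,0",
  "aperture": 60
}}

```text
t: 14.57
tcp_pos: [702.5, 18.7, 28.6]
eef_rot: [2.194, 2.247, 0.001]
ft_force: [-0.0, -0.1, 0.2]
width: 51.1
gripper_force: 0.0
```

Call:
{"op": "shift_gripper", "data": {
  "moves": "0,0,-0.0375,0,0,0\n0,0,-0.075,0,0,0\n0,0,-0.1,0,0,0\n0,0,-0.1,0,0,0\n0,0,-0.1,0,0,0\n0,0,-0.1,0,0,0\n-0.075,0,-0.05,0,0,0\n-0.1,0,0,0,0,0\n-0.1,0,0,0,0,0\n0,0,0,0,0,0"
}}

```text
t: 15.4
tcp_pos: [704.5, -98.3, 253.0]
eef_rot: [2.201, 2.24, -0.002]
ft_force: [0.3, -0.3, -0.6]
width: 60.0
gripper_force: 0.0
```

```bash
python3 - <<'E'
from meas import *
state(); f=grab('wrist','w3.png'); im=f['img'].astype(int); hsv=cv2.cvtColor(f['img'],cv2.COLOR_BGR2HSV)
o=(hsv[...,0]<18)&(hsv[...,1]>180)&(im[...,2]>110)
rect(f,cv2.morphologyEx(o.astype(np.uint8),cv2.MORPH_CLOSE,np.ones((31,31))),18,'orange(18)',n=2)
E
```

```text
t 15.4 tcp [704.5 -98.3 253. ] x [-0.017  1.    -0.002] y [ 1.     0.017 -0.   ] z [-0.    -0.002 -1.   ] w 59.96760097258501 F [ 0.3 -0.3 -0.6]
orange(18) c 703.2 19.2 LxW 130.5 46.4 ang of L -1.546
```

View pics/w3.png

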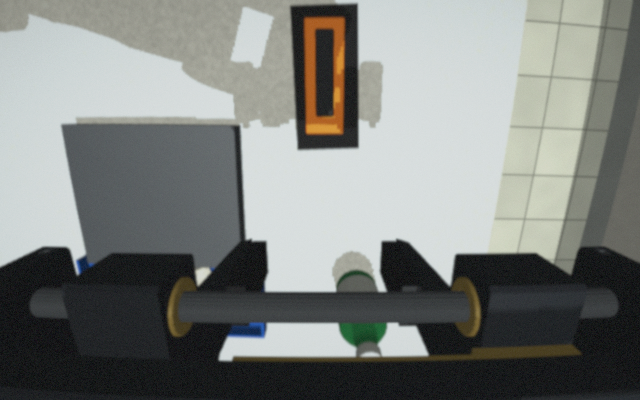

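Scraper stands centred on its mat (325,77). Now look at the carrier.

To row units: -27 mm / 400 = -0.0675, -10 mm / 400 = -0.025.

Call:
{"op": "shift_gripper", "data": {
  "moves": "0.0675,-0.0675,-0.025,0,0,0\n0.0675,-0.0675,-0.025,0,0,0\n0.0675,-0.0675,-0.025,0,0,0\n0.0675,-0.0675,-0.025,0,0,0\n0.0675,-0.0675,-0.025,0,0,0\n0.0675,-0.0675,-0.025,0,0,0\n0.0675,-0.0675,-0.025,0,0,0\n0.0675,-0.0675,-0.025,0,0,0\n0,0,0,0,0,0\n0,0,0,0,0,0"
}}

```text
t: 16.28
tcp_pos: [482.9, 121.2, 334.4]
eef_rot: [2.19, 2.25, 0.003]
ft_force: [0.4, -0.5, 0.5]
width: 60.0
gripper_force: 0.0
```

```bash
python3 - <<'E'
from meas import *
state(); f=grab('wrist','w4.png')
E
```

```text
t 16.28 tcp [482.9 121.2 334.4] x [-0.027  1.     0.   ] y [1.    0.027 0.002] z [ 0.002  0.    -1.   ] w 59.97939290958206 F [ 0.4 -0.5  0.5]
```

View pics/w4.png

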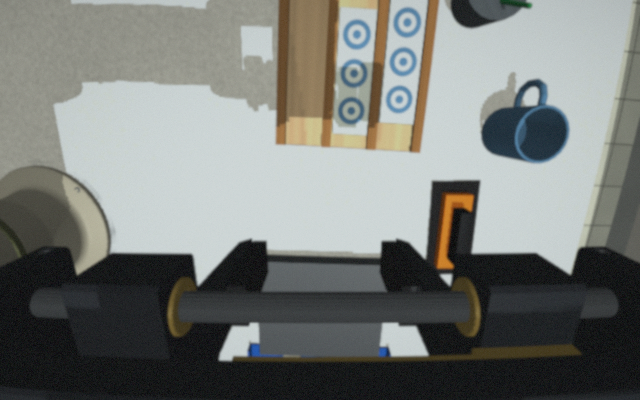

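Carrier front edge seen at (276,143)–(420,152), tiles in middle and far lanes; the rear is cut off, so shift 90 mm along +y.

To row units: 32 mm / 400 = 0.08, 12 mm / 400 = 0.03.

Call:
{"op": "shift_gripper", "data": {
  "moves": "0.08,0.03,0,0,0,0\n0.08,0.03,0,0,0,0\n0.08,0.03,0,0,0,0\n0,0,0,0,0,0\n0,0,0,0,0,0",
  "aperture": 0
}}

```text
t: 16.75
tcp_pos: [518.3, 216.8, 331.5]
eef_rot: [-2.193, -2.248, 0.003]
ft_force: [0.7, 0.5, 0.5]
width: 29.1
gripper_force: 0.0
```

```bash
python3 - <<'E'
from meas import *
state(); f=grab('wrist','w5.png')
E
```

```text
t 16.75 tcp [518.3 216.8 331.5] x [-0.025  1.    -0.001] y [ 1.     0.025 -0.002] z [-0.002 -0.001 -1.   ] w 29.083326979892217 F [0.7 0.5 0.5]
```

View pics/w5.png

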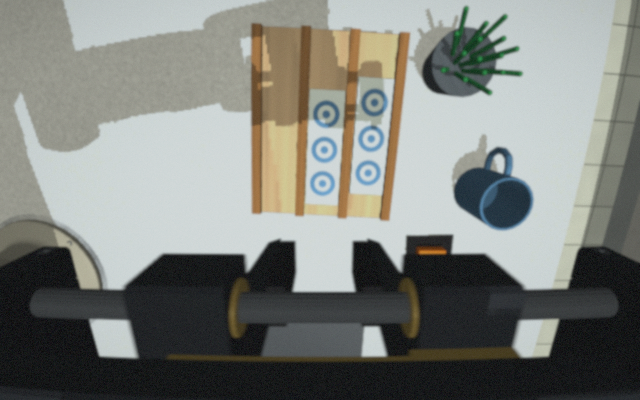

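```bash
python3 - <<'E'
from meas import *
f=grab('wrist'); im=f['img'].astype(int)
P=onz(f,[[252,24],[252,212],[391,220],[410,33]],79)[:,:2]
print('carrier',np.round(P,1),'mean',np.round(P.mean(0),1),'edges',[round(np.linalg.norm(P[i]-P[i-1]),1) for i in range(4)])
for i,j in((1,0),(2,3)): d=P[j]-P[i]; print('yaw y',round(np.arctan2(d[1],d[0])-np.pi/2,4))
for i,j in((1,2),(0,3)): d=P[j]-P[i]; print('yaw x',round(np.arctan2(d[1],d[0]),4))
X,Y=np.meshgrid(np.arange(640),np.arange(400))
m=((im[...,0]-im[...,2]>35)&(X>255)&(X<405)&(Y>30)&(Y<215)).astype(np.uint8)
for c in cv2.findContours(m,0,2)[0]:
    if cv2.contourArea(c)>100:
        (u,v),r=cv2.minEnclosingCircle(c); print(np.round([u,v,r],1),np.round(onz(f,[u,v],79)[0],1))
E
```

```text
carrier [[425.7 396.1]
 [418.2 159.4]
 [612.7 152.8]
 [616.6 391.1]] mean [518.3 274.9] edges [np.float64(191.0), np.float64(236.9), np.float64(194.6), np.float64(238.3)]
yaw y -0.0316
yaw y -0.0164
yaw x -0.0335
yaw x -0.0261
[322.3 182.2  12.7] [515.1 204.1  79. ]
[367.6 171.6  12.9] [575.4 220.2  79. ]
[324.  148.6  13.1] [516.2 249.1  79. ]
[371.  137.7  13.3] [577.  264.8  79. ]
[325.8 113.4  13.1] [517.3 293.6  79. ]
[374.9 101.6  13.3] [579.1 309.8  79. ]
```

Measured: carrier centre (518,275), yaw ≈ -0.03, 194×238 vs 192×240; tile A centre (516.3,249), tile B (577,265), spacing 61 as expected. Turn the shut gripper so its body lies along the lanes.

To row units: 0.116 rad / 4 = 0.029.

Call:
{"op": "shift_gripper", "data": {
  "moves": "0,0,0,0,0,0.029\n0,0,0,0,0,0.029\n0,0,0,0,0,0.029\n0,0,0,0,0,0.029\n0,0,0,0,0,0.029\n0,0,0,0,0,0.029\n0,0,0,0,0,0.029\n0,0,0,0,0,0.029\n0,0,0,0,0,0.029\n0,0,0,0,0,0.029",
  "aperture": 0
}}

```text
t: 17.68
tcp_pos: [517.7, 214.9, 333.3]
eef_rot: [3.07, 0.666, 0.0]
ft_force: [0.8, -0.4, -0.4]
width: 0.8
gripper_force: 0.0
```

Call:
{"op": "shift_gripper", "data": {
  "moves": "0,0,0,0,0,0.029\n0,0,0,0,0,0.029\n0,0,0,0,0,0.029\n0,0,0,0,0,0.029\n0,-0.0875,0.1,0,0,0\n0,-0.0875,0.1,0,0,0\n0,-0.0875,0.1,0,0,0\n0,-0.1,0.075,0,0,0\n0,0,0,0,0,0\n0,0,0,0,0,0"
}}

```text
t: 18.52
tcp_pos: [520.7, 331.6, 212.7]
eef_rot: [3.14, -0.045, -0.004]
ft_force: [-0.1, -0.9, 0.8]
width: 0.1
gripper_force: 0.0
```

```bash
python3 -c "
from h import *
togo([519.6,362,74],-1.6)"
```

```text
t 18.52 tcp [520.7 331.6 212.7] x [ 1.    -0.029 -0.003] y [-0.029 -1.     0.001] z [-0.003 -0.001 -1.   ] w 0.1446477878236649 F [-0.1 -0.9  0.8]
d tool [ -1.6 -30.6 138.7]
rz 0.0
```

To row units: 35 mm / 400 = 0.0875, -31 mm / 400 = -0.0775.

Call:
{"op": "shift_gripper", "data": {
  "moves": "-0.004,-0.0775,0,0,0,0\n0,0,0.0875,0,0,0\n0,0,0.0875,0,0,0\n0,0,0.0875,0,0,0\n0,0,0.05,0,0,0\n0,0,0,0,0,0\n0,0,0,0,0,0"
}}

```text
t: 19.1
tcp_pos: [521.3, 361.8, 90.6]
eef_rot: [-3.141, 0.049, -0.002]
ft_force: [-0.4, 0.3, 1.3]
width: 0.2
gripper_force: 0.0
```

```bash
python3 - <<'E'
from h import *
togo([519.6,362,74],-1.6)
f=grab('scene','s5.png'); cv2.imwrite('pics/s5c.png',cv2.resize(f['img'][120:280,350:520],None,fx=3.5,fy=3.5))
E
```

```text
t 19.1 tcp [521.3 361.8  90.6] x [ 1.    -0.031  0.001] y [-0.031 -1.    -0.   ] z [ 0.001  0.    -1.   ] w 0.15432782529514077 F [-0.4  0.3  1.3]
d tool [-1.7 -0.2 16.6]
rz -0.002
```

View pics/s5c.png

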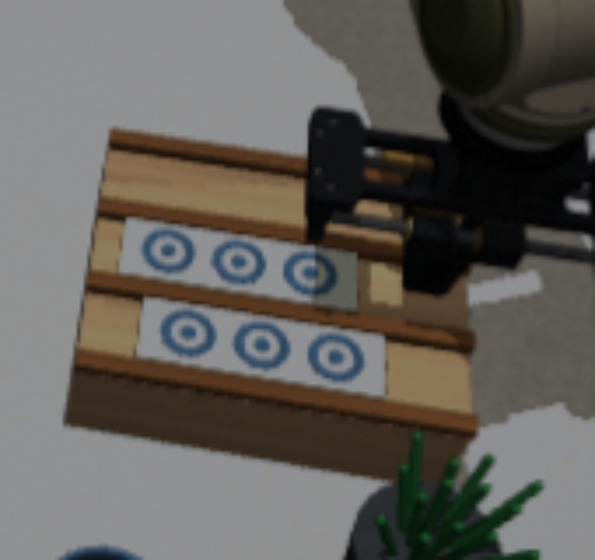

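Fingers stand in the middle lane just behind tile A (crop (400,275)). Lower and push.

Units first: shifts go in shares of 400 mm and turns go in shares of 4 rad. So 10 mm / 400 = 0.025, 6 mm / 400 = 0.015.

Call:
{"op": "shift_gripper", "data": {
  "moves": "-0.0043,0,0.025,0,0,0\n0,0,0.015,0,0,0\n0,0,0,0,0,0\n0,0.025,0,0,0,0\n0,0.025,0,0,0,0\n0,0.025,0,0,0,0\n0,0.025,0,0,0,0\n0,0.025,0,0,0,0\n0,0.025,0,0,0,0\n0,0,0,0,0,0"
}}

```text
t: 19.98
tcp_pos: [516.9, 301.1, 73.3]
eef_rot: [3.141, -0.048, -0.0]
ft_force: [0.0, -1.2, -0.1]
width: 0.3
gripper_force: 0.0
```

Call:
{"op": "shift_gripper", "data": {
  "moves": "0,0.025,0,0,0,0\n0,0.025,0,0,0,0\n0,0.0125,0,0,0,0\n0,0,0,0,0,0\n0,0,0,0,0,0"
}}

```text
t: 20.4
tcp_pos: [516.0, 277.7, 73.1]
eef_rot: [3.141, -0.047, -0.001]
ft_force: [1.3, 0.6, 0.0]
width: 0.4
gripper_force: 0.0
```

```bash
cat > rings.py <<'E'
from meas import *
def rings(n='top',z=79,x0=200,x1=900):
    f=grab(n); im=f['img'].astype(int)
    m=((im[...,0]-im[...,2]>18)).astype(np.uint8)
    for c in cv2.findContours(m,0,2)[0]:
        if cv2.contourArea(c)>20:
            (u,v),(w,h),_=cv2.minAreaRect(c)
            p=onz(f,[u,v],z)[0]
            if max(w,h)<60 and -300<p[1]<420 and 350<p[0]<650: print(np.round([u,v,w,h],1),np.round(p,1))
E
python3 - <<'E'
from rings import *
state(); rings('top'); print(); rings('scene')
E
```

```text
t 20.4 tcp [516.  277.7  73.1] x [ 1.   -0.03 -0.  ] y [-0.03 -1.    0.  ] z [-0. -0. -1.] w 0.39407351362503734 F [1.3 0.6 0. ]
[271.5 229.5  13.   13. ] [513.2 143.4  79. ]
[253.5 228.5  13.   11. ] [514.2 186.9  79. ]
[240.5 203.   12.   13. ] [575.5 222.2  79. ]
[226.3 201.4  12.6   6. ] [578.4 257.3  79. ]

[445.5 221.5  13.   15. ] [579.5 310.5  79. ]
[424.5 218.5  13.   15. ] [579.4 266.   79. ]
[403.5 214.5  13.   15. ] [576.7 220.9  79. ]
[410.  193.5  11.   14. ] [518.5 232.2  79. ]
[390. 190.  12.  14.] [516.3 187.3  79. ]
[370. 187.  12.  14.] [515.5 141.9  79. ]
```

To row units: -33 mm / 400 = -0.0825, -30 mm / 400 = -0.075.

Call:
{"op": "shift_gripper", "data": {
  "moves": "0,0.0225,0,0,0,0\n0,0.02,0,0,0,0\n0,0,0,0,0,0\n0,-0.0125,0,0,0,0\n0,0,-0.075,0,0,0\n0.05,-0.0825,0,0,0,0\n0.05,-0.0825,0,0,0,0\n0.05,-0.0825,0,0,0,0\n0,0,0,0,0,0\n0,0,0,0,0,0"
}}

```text
t: 21.33
tcp_pos: [578.3, 364.6, 101.9]
eef_rot: [3.141, -0.043, -0.002]
ft_force: [0.1, 0.6, -0.1]
width: 0.2
gripper_force: 0.0
```

```bash
python3 -c "
from h import *
togo([580.3,367,74],-1.6)"
```

```text
t 21.33 tcp [578.3 364.6 101.9] x [ 1.    -0.027 -0.001] y [-0.027 -1.     0.   ] z [-0.001 -0.    -1.   ] w 0.23371432225485833 F [ 0.1  0.6 -0.1]
d tool [ 1.9 -2.5 27.9]
rz 0.002
```

To row units: 14 mm / 400 = 0.035, 12 mm / 400 = 0.03.

Call:
{"op": "shift_gripper", "data": {
  "moves": "0.005,-0.0063,0.035,0,0,0\n0,0,0.035,0,0,0\n0,0,0,0,0,0\n0,0.03,0,0,0,0\n0,0.03,0,0,0,0\n0,0.03,0,0,0,0\n0,0.03,0,0,0,0\n0,0.03,0,0,0,0\n0,0.03,0,0,0,0\n0,0,0,0,0,0"
}}

```text
t: 22.17
tcp_pos: [578.7, 291.4, 75.4]
eef_rot: [3.141, -0.049, -0.0]
ft_force: [-0.2, 0.5, 0.4]
width: 0.6
gripper_force: 0.0
```

Call:
{"op": "shift_gripper", "data": {
  "moves": "0,0.03,0,0,0,0\n0,0.03,0,0,0,0\n0,0.025,0,0,0,0\n0,0,0,0,0,0\n0,0,0,0,0,0"
}}

```text
t: 22.58
tcp_pos: [577.6, 259.1, 75.1]
eef_rot: [3.141, -0.047, -0.0]
ft_force: [0.5, 0.8, 0.4]
width: 0.4
gripper_force: 0.0
```

```bash
python3 - <<'E'
from rings import *
state(); rings('scene')
E
```

```text
t 22.58 tcp [577.6 259.1  75.1] x [ 1.   -0.03 -0.  ] y [-0.03 -1.    0.  ] z [-0. -0. -1.] w 0.39635484167114027 F [0.5 0.8 0.4]
[400.5 215.   12.   15. ] [579.1 214.6  79. ]
[379.5 211.5  14.1  12.7] [577.7 169.   79. ]
[358.5 208.   12.   15. ] [576.3 122.9  79. ]
[378.5 188.4   7.3  12. ] [516.3 161.2  79. ]
[362.8 185.8  13.4  12.7] [514.7 125.3  79. ]
```

Both tiles overhang ~60 mm, but the 15 mm gap between them is too narrow for a finger, so I push tile A back, and pinch B alone first.

To row units: 38 mm / 400 = 0.095, -35 mm / 400 = -0.0875.

Call:
{"op": "shift_gripper", "data": {
  "moves": "0,-0.015,0,0,0,0\n0,0,-0.0875,0,0,0\n-0.0375,0.095,0,0,0,0\n-0.0375,0.095,0,0,0,0\n-0.0375,0.095,0,0,0,0\n-0.0375,0.095,0,0,0,0\n-0.005,0.095,0,0,0,0\n0,0.015,0,0,0,0\n0,0,0,0,0,0\n0,0,0,0,0,0"
}}

```text
t: 23.47
tcp_pos: [510.3, 72.4, 110.2]
eef_rot: [-3.141, 0.046, -0.0]
ft_force: [0.3, 0.2, -0.6]
width: 0.4
gripper_force: 0.0
```

```bash
python3 -c "
from h import *
togo([510.9,68,74.5],-1.6)"
```

```text
t 23.47 tcp [510.3  72.4 110.2] x [ 1.    -0.029  0.   ] y [-0.029 -1.    -0.   ] z [ 0.  0. -1.] w 0.3778300988846977 F [ 0.3  0.2 -0.6]
d tool [ 0.7  4.4 35.7]
rz -0.0
```

To row units: 18 mm / 400 = 0.045, -12 mm / 400 = -0.03.

Call:
{"op": "shift_gripper", "data": {
  "moves": "0.0018,0.011,0.045,0,0,0\n0,0,0.045,0,0,0\n0,0,0,0,0,0\n0,-0.03,0,0,0,0\n0,-0.03,0,0,0,0\n0,-0.03,0,0,0,0\n0,-0.03,0,0,0,0\n0,-0.03,0,0,0,0\n0,-0.025,0,0,0,0\n0,0,0,0,0,0"
}}

```text
t: 24.3
tcp_pos: [512.8, 139.3, 74.6]
eef_rot: [-3.141, 0.043, -0.002]
ft_force: [-0.2, -0.1, -0.8]
width: 0.4
gripper_force: 0.0
```

Call:
{"op": "shift_gripper", "data": {
  "moves": "0,0.075,0,0,0,0\n0,0.075,-0.075,0,0,0\n0,0.025,-0.1,0,0,0\n0,0,-0.05,0,0,-0.029\n0,0,0,0,0,-0.029\n0,0,0,0,0,-0.029\n0,0,0,0,0,-0.029\n0,0,0,0,0,-0.029\n0,0,0,0,0,-0.029\n0,0,0,0,0,-0.029"
}}

```text
t: 25.13
tcp_pos: [510.4, 67.9, 163.5]
eef_rot: [-2.9, -1.206, 0.0]
ft_force: [0.3, 0.6, -0.1]
width: 0.6
gripper_force: 0.0
```

Call:
{"op": "shift_gripper", "data": {
  "moves": "0,0,0,0,0,-0.029\n0,0,0,0,0,-0.029\n0,0,0,0,0,-0.029\n0,0,0,0,0,-0.029\n0,0,0,0,0,-0.029\n0,0,0,0,0,-0.029\n0,0,0,0,0,-0.029\n0,0,0,0,0,0\n0,0,0,0,0,0",
  "aperture": 64
}}

```text
t: 25.88
tcp_pos: [510.5, 67.9, 163.5]
eef_rot: [-2.198, -2.244, 0.0]
ft_force: [0.1, 0.2, 0.9]
width: 57.9
gripper_force: 0.0
```

```bash
python3 - <<'E'
from rings import *
state(); rings('wrist'); rings('scene'); f=grab('wrist','w6.png'); print(np.round(proj(f,[[574,133,79],[596.5,94,79]])))
E
```

```text
t 25.88 tcp [510.5  67.9 163.5] x [-0.02  1.    0.  ] y [ 1.    0.02 -0.  ] z [-0.  0. -1.] w 57.9478911743147 F [0.1 0.2 0.9]
[411. 140.  44.  44.] [574.4 124.4  79. ]
[418.  77.  50.  48.] [575.4 169.2  79. ]
[335.5  54.   50.   47. ] [515.5 182.8  79. ]
[425.5   9.   16.   15. ] [576.7 214.   79. ]
[425.5  18.   36.   49. ] [577.2 208.3  79. ]
[339.5   5.5  11.   39. ] [517.2 214.1  79. ]
[400.5 214.5  13.   15. ] [577.8 214.5  79. ]
[379.8 211.3  14.1  13.4] [577.  169.5  79. ]
[359.  208.   12.5  13.4] [576.1 124.   79. ]
[428.  196.5  14.8  12. ] [520.1 272.2  79. ]
[408.  193.5  11.   14. ] [519.3 227.8  79. ]
[388. 190.  10.  14.] [517.1 182.8  79. ]
[[411. 128.]
 [435. 180.]]
```

View pics/w6.png

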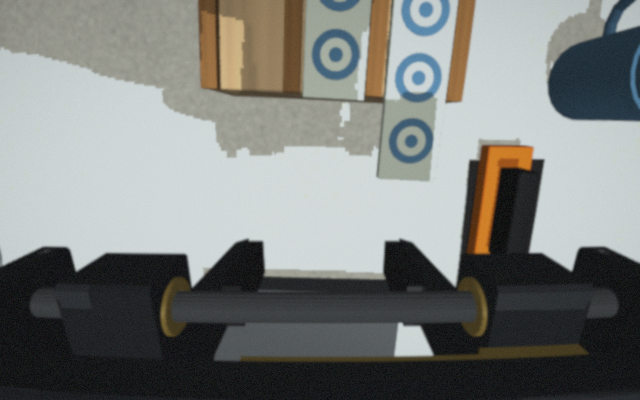

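Tile B overhangs alone (front end (407,180)); tile A is flush with the carrier edge. Move to pinch B at (574.6,133).

To row units: 30 mm / 400 = 0.075, 25 mm / 400 = 0.0625, 0.05 rad / 4 = 0.0125.

Call:
{"op": "shift_gripper", "data": {
  "moves": "0.05,0.0525,0,0,0,0.0125\n0.05,0.0525,0,0,0,0\n0.0625,0.06,0,0,0,0\n0,0,0.075,0,0,0\n0,0,0.075,0,0,0\n0,0,0,0,0,0\n0,0,0,0,0,0",
  "aperture": 64
}}

```text
t: 26.62
tcp_pos: [576.7, 132.1, 103.1]
eef_rot: [-2.25, -2.19, 0.003]
ft_force: [0.8, 0.4, -0.3]
width: 64.3
gripper_force: 0.0
```

```bash
python3 -c "
from h import *
togo([574.6,133,72],-0.03)"
```

```text
t 26.62 tcp [576.7 132.1 103.1] x [ 0.027  1.    -0.   ] y [ 1.    -0.027 -0.003] z [-0.003  0.    -1.   ] w 64.3234595006596 F [ 0.8  0.4 -0.3]
d tool [ 0.9 -2.  31.1]
rz 0.003
```

To row units: 16 mm / 400 = 0.04, 15 mm / 400 = 0.0375.

Call:
{"op": "shift_gripper", "data": {
  "moves": "0.0025,-0.005,0.04,0,0,0\n0,0,0.0375,0,0,0\n0,0,0,0,0,0\n0,0,0,0,0,0",
  "aperture": 64
}}

```text
t: 26.95
tcp_pos: [575.9, 133.0, 74.3]
eef_rot: [2.25, 2.191, 0.002]
ft_force: [-0.1, -0.2, 0.0]
width: 64.0
gripper_force: 0.0
```

Call:
{"op": "shift_gripper", "data": {
  "moves": "0,0,0,0,0,0\n0,0,0,0,0,0\n0,0,0,0,0,0\n0,0,0,0,0,0\n0,0,0,0,0,0\n0,0,0,0,0,0",
  "aperture": 0,
  "force": 50
}}

```text
t: 27.45
tcp_pos: [575.6, 133.0, 73.3]
eef_rot: [2.25, 2.192, 0.001]
ft_force: [-2.1, -1.6, 5.1]
width: 44.0
gripper_force: 50.0
```

```bash
python3 -c "
from h import *
togo([574.6,133,72],-0.03)"
```

```text
t 27.45 tcp [575.6 133.   73.3] x [ 0.026  1.    -0.   ] y [ 1.    -0.026  0.001] z [ 0.001 -0.    -1.   ] w 44.00512257855161 F [-2.1 -1.6  5.1]
d tool [-0.1 -1.   1.3]
rz 0.004
```

To row units: -15 mm / 400 = -0.0375, -12 mm / 400 = -0.03.

Call:
{"op": "shift_gripper", "data": {
  "moves": "0,0,-0.0125,0,0,0\n0,0,-0.02,0,0,0\n0,0,-0.025,0,0,0\n0,0,-0.0375,0,0,0\n0,0,-0.03,0,0,0\n0,0,0,0,0,0\n0,0,0,0,0,0"
}}

```text
t: 28.03
tcp_pos: [575.5, 133.2, 123.2]
eef_rot: [2.249, 2.192, 0.002]
ft_force: [-0.7, 0.2, -2.9]
width: 43.7
gripper_force: 50.0
```

```bash
python3 - <<'E'
from rings import *
o,M=state(); print(o['wrist_torque'],o['gripper_force'],o['width']); rings('wrist',129); rings('scene',129)
f=grab('scene','s7.png'); cv2.imwrite('pics/s7c.png',cv2.resize(f['img'][120:290,250:520],None,fx=2.8,fy=2.8))
E
```

```text
t 28.03 tcp [575.5 133.2 123.2] x [0.026 1.    0.   ] y [ 1.    -0.026  0.001] z [ 0.001  0.    -1.   ] w 43.71498967482295 F [-0.7  0.2 -2.9]
[-0.13585903 -0.09073926 -0.01958422] 49.999467730522156 43.71498967482295
[323.5 277.5  17.   19. ] [574.5 123.4 129. ]
[228. 155.  52.  52.] [531.5 187.9 129. ]
[222.   79.5  59.   56. ] [532.1 221.1 129. ]
[217.5   3.    6.   15. ] [533.1 251.6 129. ]
[218.   14.5  29.   58. ] [532.9 247.2 129. ]
[403.5 202.   12.   15. ] [579.  212.8 129. ]
[428.  196.5  11.   14. ] [556.7 262.3 129. ]
[408.5 190.3  14.7   6.4] [547.6 221.5 129. ]
```

View pics/s7c.png

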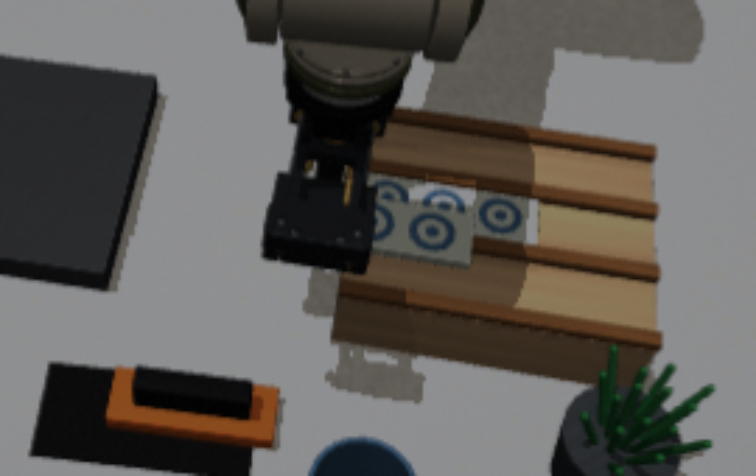

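Tile B is level in the grip (crop (430,232)). The scraper (crop (190,400)) has been knocked aside on its mat; I'll mend it afterwards. Carry B to the panel.

To row units: -34 mm / 400 = -0.085, -4.5 mm / 400 = -0.0113.

Call:
{"op": "shift_gripper", "data": {
  "moves": "-0.075,-0.0113,0,0,0,0\n-0.085,-0.0113,0,0,0,0\n-0.085,-0.0113,0,0,0,0\n-0.085,-0.0113,0,0,0,0\n-0.085,-0.0113,0,0,0,0\n-0.085,-0.0113,0,0,0,0\n-0.085,-0.0113,0,0,0,0\n-0.085,-0.0113,0,0,0,0\n-0.085,-0.0113,0,0,0,0\n0,0,0,0,0,0"
}}

```text
t: 29.02
tcp_pos: [525.9, -172.7, 122.0]
eef_rot: [2.255, 2.187, -0.002]
ft_force: [-0.2, -0.2, -1.8]
width: 43.7
gripper_force: 50.0
```

Call:
{"op": "shift_gripper", "data": {
  "moves": "0,0,0.05,0,0,0\n0,0,0.05,0,0,0\n0,0,0,0,0,0"
}}

```text
t: 29.27
tcp_pos: [525.1, -166.6, 78.9]
eef_rot: [-2.246, -2.187, 0.003]
ft_force: [0.5, -0.0, -1.9]
width: 44.0
gripper_force: 50.0
```

```bash
python3 - <<'E'
from rings import *
togo([527,-168,34],-.02); print(env.get_obs()['gripper_force'])
f=grab('wrist'); g=f['img']; im=g.astype(int); hsv=cv2.cvtColor(g,cv2.COLOR_BGR2HSV)
o=(hsv[...,0]<18)&(hsv[...,1]>180)&(im[...,2]>110)
rect(f,cv2.morphologyEx(o.astype(np.uint8),cv2.MORPH_CLOSE,np.ones((31,31))),18,'orange(18)',n=2)
f=grab('scene'); g=f['img']; hsv=cv2.cvtColor(g,cv2.COLOR_BGR2HSV);X,Y=np.meshgrid(np.arange(640),np.arange(400))
o=(hsv[...,0]<16)&(hsv[...,1]>200)&(X>250)&(X<350)&(Y>235)&(Y<300)
rect(f,cv2.morphologyEx(o.astype(np.uint8),cv2.MORPH_CLOSE,np.ones((31,31))),12,'scene orange',n=1)
E
```

```text
t 29.27 tcp [ 525.1 -166.6   78.9] x [0.026 1.    0.003] y [ 1.    -0.026 -0.006] z [-0.006  0.004 -1.   ] w 43.95907316690386 F [ 0.5 -0.  -1.9]
d tool [-1.5  2.3 44.9]
rz -0.006
49.99941408634186
scene orange c 697.5 55.2 LxW 130.0 49.7 ang of L -1.545
```

To row units: 20 mm / 400 = 0.05, 14 mm / 400 = 0.035.

Call:
{"op": "shift_gripper", "data": {
  "moves": "-0.0038,0.0058,0.05,0,0,0\n0,0,0.035,0,0,0\n0,0,0.0175,0,0,0\n0,0,0,0,0,0\n0,0,0.005,0,0,0\n0,0,0.0038,0,0,0\n0,0,0,0,0,0\n0,0,0,0,0,0"
}}

```text
t: 30.03
tcp_pos: [529.5, -169.4, 38.7]
eef_rot: [2.249, 2.192, 0.0]
ft_force: [-0.3, -0.2, -1.7]
width: 44.4
gripper_force: 50.0
```

```bash
python3 -c "
from h import *
togo([527,-168,34],-.02)"
```

```text
t 30.03 tcp [ 529.5 -169.4   38.7] x [ 0.026  1.    -0.   ] y [ 1.    -0.026  0.001] z [ 0.001 -0.    -1.   ] w 44.39764766860672 F [-0.3 -0.2 -1.7]
d tool [ 1.3 -2.5  4.7]
rz -0.006
```

To row units: -2 mm / 400 = -0.005, 1 mm / 400 = 0.0025.

Call:
{"op": "shift_gripper", "data": {
  "moves": "0,-0.005,0.005,0,0,0\n0,0,0.005,0,0,0\n0,0,0,0,0,0\n0,0,0.0025,0,0,0\n0,0,0,0,0,0\n0,0,0,0,0,0"
}}

```text
t: 30.53
tcp_pos: [527.1, -169.2, 33.7]
eef_rot: [-2.25, -2.192, 0.0]
ft_force: [-3.3, 1.6, 6.7]
width: 43.8
gripper_force: 50.0
```

```bash
python3 -c "
from h import *
state()"
```

```text
t 30.53 tcp [ 527.1 -169.2   33.7] x [ 0.026  1.    -0.   ] y [ 1.    -0.026 -0.   ] z [-0.  0. -1.] w 43.75958210080079 F [-3.3  1.6  6.7]
```

Contact (6.7 N up). Release, rise, go back to a view that also shows the scraper.

Call:
{"op": "shift_gripper", "data": {
  "moves": "0,0,0,0,0,0\n0,0,0,0,0,0\n0,0,0,0,0,0\n0,0,0,0,0,0",
  "aperture": 62
}}

```text
t: 30.87
tcp_pos: [527.2, -169.2, 33.0]
eef_rot: [2.25, 2.192, 0.0]
ft_force: [-0.8, 0.3, 0.1]
width: 62.4
gripper_force: 0.0
```

Call:
{"op": "shift_gripper", "data": {
  "moves": "0,0,-0.0375,0,0,0\n0,0,-0.075,0,0,0\n0,0,-0.1,0,0,0\n0,0,-0.1,0,0,0\n0.0625,0.0375,-0.075,0,0,0\n0.0625,0.0625,-0.05,0,0,0\n0.0625,0.0625,-0.05,0,0,0\n0,0,0,0,0,0\n0,0,0,0,0,0"
}}

```text
t: 31.62
tcp_pos: [594.8, -95.0, 228.3]
eef_rot: [2.247, 2.194, 0.001]
ft_force: [-0.9, -0.7, -0.6]
width: 62.0
gripper_force: 0.0
```

```bash
python3 - <<'E'
from rings import *
o,M=state(); f=grab('wrist','w8.png'); im=f['img'].astype(int); hsv=cv2.cvtColor(f['img'],cv2.COLOR_BGR2HSV)
o=(hsv[...,0]<18)&(hsv[...,1]>180)&(im[...,2]>110)
rect(f,cv2.morphologyEx(o.astype(np.uint8),cv2.MORPH_CLOSE,np.ones((31,31))),18,'orange(18)',n=2)
rings('wrist',39); 
E
```

```text
t 31.62 tcp [594.8 -95.  228.3] x [ 0.024  1.    -0.001] y [ 1.    -0.024  0.001] z [ 0.001 -0.001 -1.   ] w 62.04436618893735 F [-0.9 -0.7 -0.6]
orange(18) c 693.2 42.4 LxW 110.9 46.5 ang of L -1.545
[317.5 282.8  20.8  57.2] [ 582.2 -222.    39. ]
[269.5 252.    8.    9. ] [ 525.2 -178.9   39. ]
[274. 252.  26.  20.] [ 530.6 -179.    39. ]
[268. 217.  28.  30.] [ 526.7 -134.3   39. ]
[266. 179.  30.  30.] [527.7 -89.1  39. ]
```

View pics/w8.png

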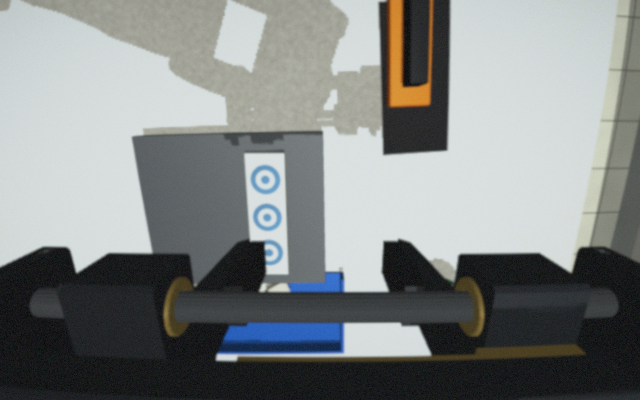

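Tile B lies at (527,-134), centred and straight on the panel. The scraper, cut at the top, ends ≈35 mm from the mat's centre – within 60 mm. Now tile A.

Call:
{"op": "shift_gripper", "data": {
  "moves": "0.095,-0.02,0,0,0,0\n0.095,-0.02,0,0,0,0\n0.095,-0.02,0,0,0,0\n0.095,-0.02,0,0,0,0\n0.095,-0.02,0,0,0,0\n0.095,-0.02,0,0,0,0\n0.095,-0.02,0,0,0,0\n0.095,-0.02,0,0,0,0\n0.095,-0.02,0,0,0,0\n0.095,-0.02,0,0,0,0",
  "aperture": 0
}}

```text
t: 32.55
tcp_pos: [523.1, 286.3, 227.1]
eef_rot: [-2.252, -2.19, 0.003]
ft_force: [0.9, 0.8, 0.2]
width: 0.5
gripper_force: 0.0
```

Call:
{"op": "shift_gripper", "data": {
  "moves": "0.095,-0.0175,0.075,0,0,0\n0,0,0.1,0,0,0\n0,0,0,0,0,0\n0,0,0,0,0,0"
}}

```text
t: 32.88
tcp_pos: [518.2, 316.9, 161.0]
eef_rot: [-2.25, -2.19, 0.007]
ft_force: [0.5, 0.1, 0.6]
width: 0.5
gripper_force: 0.0
```

```bash
python3 - <<'E'
from rings import *
togo([518.3,324,74],-.03); rings('scene')
E
```

```text
t 32.88 tcp [518.2 316.9 161. ] x [ 0.027  1.    -0.002] y [ 1.    -0.027 -0.005] z [-0.005 -0.002 -1.   ] w 0.5226775651273161 F [0.5 0.1 0.6]
d tool [ 7.2  0.3 87. ]
rz 0.003
[428.  196.5  14.8  12. ] [520.1 272.2  79. ]
[408. 193.  12.  14.] [517.9 227.7  79. ]
[388. 190.  12.  14.] [517.1 182.8  79. ]
[271.5 188.5  11.   13. ] [556.8 -77.8  79. ]
[253.5 185.5  11.   13. ] [ 555.4 -120.3   79. ]
[235.5 183.   10.   13. ] [ 555.4 -163.    79. ]
```

To row units: 30 mm / 400 = 0.075, 15 mm / 400 = 0.0375.

Call:
{"op": "shift_gripper", "data": {
  "moves": "0.0175,0,0.075,0,0,0\n0,0,0.075,0,0,0\n0,0,0.0375,0,0,0\n0,0,0,0,0,0\n0,0,0,0,0,0"
}}

```text
t: 33.35
tcp_pos: [520.3, 324.7, 89.5]
eef_rot: [2.251, 2.19, 0.003]
ft_force: [0.0, 0.9, 1.6]
width: 0.3
gripper_force: 0.0
```

```bash
python3 -c "
from h import *
togo([518.3,324,74],-.03)"
```

```text
t 33.35 tcp [520.3 324.7  89.5] x [0.028 1.    0.001] y [ 1.    -0.028  0.002] z [ 0.002  0.001 -1.   ] w 0.29356618957478603 F [0.  0.9 1.6]
d tool [-0.7 -2.  15.5]
rz 0.002
```

To row units: 8 mm / 400 = 0.02, -1.5 mm / 400 = -0.0038.

Call:
{"op": "shift_gripper", "data": {
  "moves": "0,-0.0038,0.02,0,0,0\n0,0,0.0175,0,0,0\n0,0,0,0,0,0"
}}

```text
t: 33.6
tcp_pos: [517.4, 325.2, 72.1]
eef_rot: [-2.25, -2.192, 0.001]
ft_force: [0.0, -1.3, -0.6]
width: 0.5
gripper_force: 0.0
```

Call:
{"op": "shift_gripper", "data": {
  "moves": "-0.025,0,0,0,0,0\n-0.025,0,0,0,0,0\n-0.025,0,0,0,0,0\n-0.025,0,0,0,0,0\n-0.025,0,0,0,0,0\n-0.025,0,0,0,0,0\n-0.025,0,0,0,0,0\n0,0,0,0,0,0\n0,0,0,0,0,0"
}}

```text
t: 34.35
tcp_pos: [516.0, 254.8, 72.5]
eef_rot: [2.251, 2.191, -0.0]
ft_force: [-1.1, 0.6, -0.5]
width: 0.4
gripper_force: 0.0
```

```bash
python3 - <<'E'
from rings import *
state(); rings('scene')
E
```

```text
t 34.35 tcp [516.  254.8  72.5] x [ 0.027  1.    -0.   ] y [ 1.    -0.027  0.   ] z [ 0. -0. -1.] w 0.35734911553136495 F [-1.1  0.6 -0.5]
[400.8 192.2  14.1  12. ] [518.5 211.6  79. ]
[381. 189.  12.  14.] [516.9 167.   79. ]
[271.5 188.5  11.   13. ] [556.8 -77.8  79. ]
[361. 186.  12.  14.] [516.1 121.5  79. ]
[253.5 185.5  11.   13. ] [ 555.4 -120.3   79. ]
[235.5 183.   10.   13. ] [ 555.4 -163.    79. ]
```

To row units: -40 mm / 400 = -0.1, -31 mm / 400 = -0.0775.

Call:
{"op": "shift_gripper", "data": {
  "moves": "0.0125,0,0,0,0,0\n0,0,-0.1,0,0,0\n-0.0775,0,0,0,0,0\n-0.0775,0,0,0,0,0\n-0.0775,0,0,0,0,0\n-0.0775,0,0,0,0,0\n0,0,0,0,0,0\n0,0,0,0,0,0",
  "aperture": 0
}}

```text
t: 35.07
tcp_pos: [512.9, 136.0, 112.5]
eef_rot: [2.252, 2.19, 0.0]
ft_force: [-0.8, -0.4, 0.6]
width: 0.5
gripper_force: 0.0
```

Call:
{"op": "shift_gripper", "data": {
  "moves": "0,0,0,0,0,0\n0,0,0,0,0,0\n0,0,0,0,0,0\n0,0,0,0,0,0",
  "aperture": 64
}}

```text
t: 35.4
tcp_pos: [512.6, 137.4, 112.4]
eef_rot: [-2.249, -2.194, 0.0]
ft_force: [-0.1, 0.4, 0.6]
width: 24.6
gripper_force: 0.0
```

```bash
python3 - <<'E'
from rings import *
togo([513,135,73],-.03); rings('scene')
E
```

```text
t 35.4 tcp [512.6 137.4 112.4] x [0.025 1.    0.   ] y [ 1.    -0.025 -0.   ] z [-0.  0. -1.] w 24.56838668417107 F [-0.1  0.4  0.6]
d tool [-2.4  0.5 39.4]
rz 0.005
[400.8 192.3  12.7  12. ] [518.5 211.6  79. ]
[271.5 188.5  11.   13. ] [556.8 -77.8  79. ]
[253.5 185.5  11.   13. ] [ 555.4 -120.3   79. ]
[235.5 183.   10.   13. ] [ 555.4 -163.    79. ]
```

To row units: 20 mm / 400 = 0.05, 19 mm / 400 = 0.0475.

Call:
{"op": "shift_gripper", "data": {
  "moves": "-0.005,0.0013,0,0,0,0\n0,0,0,0,0,0\n0,0,0,0,0,0\n0,0,0,0,0,0\n0,0,0,0,0,0\n0,0,0.05,0,0,0\n0,0,0.0475,0,0,0\n0,0,0,0,0,0\n0,0,0,0,0,0",
  "aperture": 64
}}

```text
t: 36.2
tcp_pos: [512.8, 134.5, 73.3]
eef_rot: [-2.249, -2.192, 0.002]
ft_force: [-0.6, -0.5, 0.3]
width: 63.9
gripper_force: 0.0
```

Call:
{"op": "shift_gripper", "data": {
  "moves": "0,0,0,0,0,0\n0,0,0,0,0,0\n0,0,0,0,0,0\n0,0,0,0,0,0\n0,0,0,0,0,0\n0,0,0,0,0,0",
  "aperture": 0,
  "force": 50
}}

```text
t: 36.7
tcp_pos: [513.6, 134.5, 74.1]
eef_rot: [2.249, 2.192, 0.002]
ft_force: [1.1, -1.3, 3.6]
width: 43.6
gripper_force: 50.0
```

```bash
python3 -c "
from h import *
togo([513,135,73],-.03)"
```

```text
t 36.7 tcp [513.6 134.5  74.1] x [0.026 1.    0.   ] y [ 1.    -0.026  0.002] z [ 0.002 -0.    -1.   ] w 43.57547059502439 F [ 1.1 -1.3  3.6]
d tool [ 0.5 -0.7  1.1]
rz 0.004
```

To row units: -15 mm / 400 = -0.0375, -12 mm / 400 = -0.03.

Call:
{"op": "shift_gripper", "data": {
  "moves": "0,0,-0.0125,0,0,0\n0,0,-0.02,0,0,0\n0,0,-0.025,0,0,0\n0,0,-0.0375,0,0,0\n0,0,-0.03,0,0,0\n0,0,0,0,0,0"
}}

```text
t: 37.2
tcp_pos: [514.1, 134.7, 126.3]
eef_rot: [2.248, 2.191, 0.005]
ft_force: [-0.2, 0.7, -0.7]
width: 43.7
gripper_force: 50.0
```

Call:
{"op": "shift_gripper", "data": {
  "moves": "-0.075,-0.0193,0,0,0,0\n-0.085,-0.0193,0,0,0,0\n-0.085,-0.0193,0,0,0,0\n-0.085,-0.0193,0,0,0,0\n-0.085,-0.0193,0,0,0,0\n-0.085,-0.0193,0,0,0,0\n-0.085,-0.0193,0,0,0,0\n-0.085,-0.0193,0,0,0,0\n-0.0825,-0.0193,0,0,0,0\n0,0,0,0,0,0"
}}

```text
t: 38.03
tcp_pos: [434.9, -169.0, 123.4]
eef_rot: [2.254, 2.187, -0.001]
ft_force: [-0.1, 1.2, -1.7]
width: 43.7
gripper_force: 50.0
```

Call:
{"op": "shift_gripper", "data": {
  "moves": "0,0,0.05,0,0,0\n0,0,0.0625,0,0,0\n0,0,0.05,0,0,0\n0,0,0.035,0,0,0\n0,0,0,0,0,0\n0,0,0,0,0,0\n0,0,0,0,0,0"
}}

```text
t: 38.62
tcp_pos: [436.4, -164.6, 45.3]
eef_rot: [2.249, 2.192, 0.0]
ft_force: [-0.9, -0.4, -1.1]
width: 43.6
gripper_force: 50.0
```

```bash
python3 -c "
from h import *
togo([436.5,-165,34],-.02)"
```

```text
t 38.62 tcp [ 436.4 -164.6   45.3] x [ 0.026  1.    -0.001] y [ 1.    -0.026  0.001] z [ 0.001 -0.001 -1.   ] w 43.629460594311446 F [-0.9 -0.4 -1.1]
d tool [-0.4  0.1 11.3]
rz -0.006
```

Expected contact at TCP ≈ 34.

To row units: 5 mm / 400 = 0.0125, 4 mm / 400 = 0.01.

Call:
{"op": "shift_gripper", "data": {
  "moves": "0,0,0.0125,0,0,0\n0,0,0.01,0,0,0\n0,0,0,0,0,0\n0,0,0.0038,0,0,0\n0,0,0.0025,0,0,0\n0,0,0,0,0,0\n0,0,0,0,0,0"
}}

```text
t: 39.2
tcp_pos: [436.1, -164.6, 34.3]
eef_rot: [2.249, 2.192, -0.0]
ft_force: [-7.5, 2.9, 18.4]
width: 44.1
gripper_force: 50.0
```

To row units: -0.7 mm / 400 = -0.0018.

Call:
{"op": "shift_gripper", "data": {
  "moves": "0,0,-0.0018,0,0,0\n0,0,0,0,0,0\n0,0,0,0,0,0\n0,0,0,0,0,0\n0,0,0,0,0,0",
  "aperture": 62
}}

```text
t: 39.62
tcp_pos: [436.0, -164.6, 33.5]
eef_rot: [-2.25, -2.192, -0.0]
ft_force: [0.1, -1.1, 0.5]
width: 62.4
gripper_force: 0.0
```

Call:
{"op": "shift_gripper", "data": {
  "moves": "0,0,-0.0375,0,0,0\n0,0,-0.075,0,0,0\n0,0,-0.1,0,0,0\n0,0,-0.1,0,0,0\n-0.0625,0.0125,-0.075,0,0,0\n-0.0875,0.025,-0.05,0,0,0\n-0.0875,0.025,-0.05,0,0,0\n-0.0875,0.025,-0.05,0,0,0\n-0.0875,0.025,-0.05,0,0,0\n0,0,0,0,0,0"
}}

```text
t: 40.45
tcp_pos: [477.6, -336.5, 271.6]
eef_rot: [2.249, 2.183, -0.001]
ft_force: [0.2, 0.2, -0.3]
width: 62.0
gripper_force: 0.0
```

```bash
python3 - <<'E'
from rings import *
o,M=state(); f=grab('wrist','w9.png'); im=f['img'].astype(int); hsv=cv2.cvtColor(f['img'],cv2.COLOR_BGR2HSV)
X,Y=np.meshgrid(np.arange(640),np.arange(400))
o=(hsv[...,0]<18)&(hsv[...,1]>180)&(im[...,2]>110)&(Y<230)
rect(f,cv2.morphologyEx(o.astype(np.uint8),cv2.MORPH_CLOSE,np.ones((31,31))),18,'orange(18)',n=2)
rings('wrist',39)
E
```

```text
t 40.45 tcp [ 477.6 -336.5  271.6] x [ 0.03   1.    -0.006] y [ 1.    -0.03   0.004] z [ 0.004 -0.006 -1.   ] w 62.04530917610465 F [ 0.2  0.2 -0.3]
[283.   42.5  31.   28. ] [ 434.1 -176.5   39. ]
[363.   41.5  33.   30. ] [ 525.7 -177.9   39. ]
[363.5   7.5  15.   31. ] [ 526.2 -142.3   39. ]
[281.5   2.5   5.    9. ] [ 434.7 -134.8   39. ]
[282.    7.5  15.   30. ] [ 435.  -139.9   39. ]
```

View pics/w9.png

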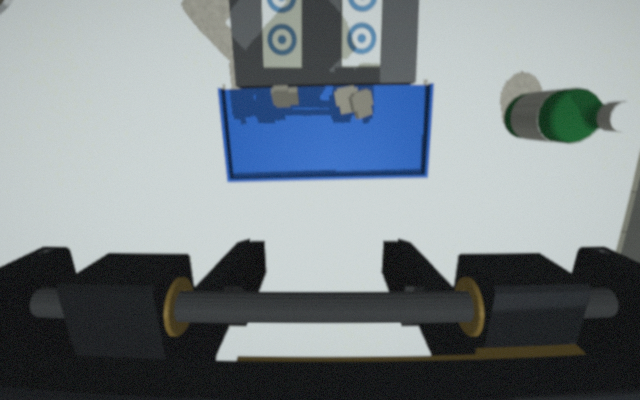

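Tiles lie side by side on the panel ((282,38),(361,38)), all three chips lie flat in the trough ((285,96),(345,99),(362,102)). Last check: scraper against the mat.

```bash
python3 - <<'E'
from meas import *
X,Y=np.meshgrid(np.arange(640),np.arange(400))
f=grab('top'); im=f['img'].astype(int); hsv=cv2.cvtColor(f['img'],cv2.COLOR_BGR2HSV)
roi=(X>280)&(X<370)&(Y>135)&(Y<195)
o=(hsv[...,1]>150)&(im[...,2]>40)&roi
a=rect(f,cv2.morphologyEx(o.astype(np.uint8),cv2.MORPH_CLOSE,np.ones((21,21))),18,'orange')
rect(f,((im.max(2)<60)|o)&roi,3,'mat+scraper')
m=(im.max(2)<35)&roi
xs=np.where(m.sum(0)>20)[0]; print('mat cols',xs.min(),xs.max()); 
print(np.round(onz(f,[[xs.max()+.5,163]],3),1))
cv2.imwrite('pics/mat.png',cv2.resize(f['img'][110:200,260:480],None,fx=3.5,fy=3.5))
E
```

```text
orange c 688.3 52.8 LxW 129.0 49.0 ang of L -1.537
mat+scraper c 700.4 26.4 LxW 184.8 80.3 ang of L -1.534
mat cols 336 354
[[707.4 -61.5   3. ]]
```

View pics/mat.png

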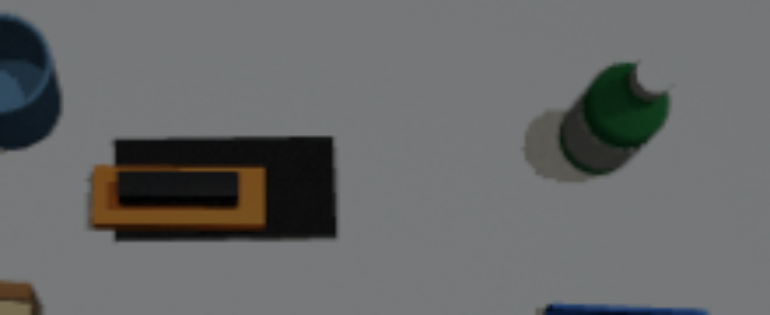

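The scraper (178,197) stands about 36 mm from the mat's centre, inside the 60 mm allowed. Hand in.

```bash
python3 -c "
from workcell import env
print(env.close_job())"
```

```text
the job is handed in; nothing more can be done
None
```

I handed the job in at about 41 s; the hand-in gave no verdict, but my last pictures showed all three chips in the trough, both tiles face up side by side on the panel, and the scraper, knocked aside mid-run, still standing about 36 mm from the mat's centre (60 mm allowed).

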